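# Clamp the red-capped vial with the loose-sleeve crank

### The arm

A 6-joint arm with a two-finger parallel gripper is mounted at the origin on a cart in front of the work surface, level with it; the furniture and walls round the work are solid. World frame = base frame: x ahead of the robot, y to its left, z up, the work surface at z = 0. Lengths are in m, angles in rad, forces in N, time in s.
With the tool pointing down it reaches from about 0.35 to 0.775 m from the base axis. Payload 5.5 kg.
Tool frame: the origin (TCP) lies midway between the tips of the shut fingers; the grasp point (between the pads) lies 19 mm behind it; z points along the fingers, x is the direction in which the jaws open and shut, and the axes are right-handed (so a half turn about z gives the same grasp; the last joint's range is limited). The gripper opens to 85 mm and grips with 20 to 120 N. Pads are 22 mm wide; open, the fingers measure 114 mm over their backs; the gripper's body (76 mm by 85 mm) begins 54 mm behind the grasp point. The pads swing forward as they close: fully open they stand 13 mm farther back than shut.
Start: joints at [1.109, 0.313, 0.046, 1.304, 0, 1.431], TCP at [0.182, 0.546, 0.231] pointing down, gripper open.
Joint ranges: [-2.76, 2.76], [-0.86, 1.69], [-1.03, 1.26], [-2.2, 2.34], [-1.47, 1.5], [-3.14, 3.14]. Speed limits (rad/s): [2.57, 2.57, 3.14, 3.14, 3.14, 3.14].

### API

Orientations are given as a unit quaternion [w, x, y, z].
In Python, from workcell import env gives the robot as it stands. The module is installed in compiled form; this text tells all that it offers.
- The arm moves only by the tool apply_moves, never from a script. Its argument "moves" is a list of rows, each a list of 3 entries, a list of its own where there are three numbers: the shift along the tool's x, y, z in cm, then the turn about the tool's z in degrees, then the opening, from 0 (shut) to 1 (fully open). In form: [[[x, y, z], yaw, gripper], ...]. A call has exactly 10 rows; each row is the pose to reach, as a shift and turn from the pose commanded when the call began, along the tool's axes at that moment; what a row does not reach only later rows make up. A row lasts 1/8 s, in which the tool goes at most 62.5 mm and 10.7 degrees, less where a joint would pass 70% of its speed; a pose out of reach is approached as far as the arm can. A call with a gripper value outside its range is refused whole. The fingers move at their own pace and stop on an object; "squeeze" is the grip in N (left out, the last holds). Time passes only in rows, so rows that repeat a pose let the fingers close, or fill a call up. It gives the time, the measured TCP pose, the force and the opening at its end, in the units of the state.
- env.get_state(): the state, without advancing time (a new reading comes with each control period).
- env.read_camera(name): name is "side" or "top" or "wrist"; returns a dict with "pixels" (400x640x3 uint8, red, green, blue), "fov_y" (degrees; the focal length in pixels is half the picture's height over the tangent of half this angle, whatever the lens; pixels are square), "cx", "cy" (the principal point, pixels), "world_from_camera" (4x4, takes a point from camera to world coordinates); the wrist camera has in their place "hand_eye" (4x4, takes a point from camera to tool coordinates, whose origin is the TCP and whose axes are the tool frame's). Camera axes: x right, y down, z forward; pixel columns grow to the right and rows downward; lengths in m; the calibration is good to about 2 mm. The wrist camera is an equidistant fisheye: a pixel r from the principal point sees the ray r / f radians off the axis. A picture is of the moment at which its call begins: read the wrist's pose just before it. There is no depth.
- env.hand_in(): hands the job in, once; it reports no verdict.
The state is a dict: "clock": time; "joint_pos": joint angles; "qvel": joint speeds; "tau": joint torques, N m; "tcp_pos": TCP position; "orientation": TCP orientation; "wrist_force": force on the tool from outside, world axes, zero at the start; "ft_torque": the same for the moment, N m; "finger_gap": finger opening in m.
Only numpy, scipy, OpenCV 4.12 (cv2) and the standard library are available. Lean on these libraries where they do the work, as an engineer would, in place of code of your own. Each camera call takes 0.05 s, during which the arm holds its last target.

### The job

Stand the red-capped vial upright on the open bed of the vial clamp, between the sprung jaw and the V jaw, and let go of it. Then hold the crank by its loose red grip sleeve and, without letting go of the sleeve on the way, wind it clockwise until the vial is pressed upright into the V jaw with about 10 N: it is glass, so never more than 20 N. Then let go of the sleeve, and leave the black-capped vial and the beaker where they are.

Things in the scene. Friction and masses are not known exactly. Their poses are not given: they have to be found in the camera images.
- clamp: Vial clamp fixed to the desk: aluminium bed plate 90 x 290 x 8 mm (own x, y, z), origin at the centre of its underside, z up. From its -y to +y end: grey gear housing with the crank (y -140 to -60 mm, 58 mm high), sliding jaw with sprung black pad (50 mm wide, 51 mm high), open bed (8 mm above the origin), fixed V jaw (48 mm high).
- v_jaw: Fixed V jaw (black V faces at 90 degrees, grey block), 90 mm wide, 40 mm high above the bed. The V opens to the clamp's -y; its horns begin at clamp y = 66 mm. Its origin is not on it but on the bed in mid-clamp (clamp frame 0, 0, 8 mm), axes as the clamp's.
- load_spot (a point): Point on the bed surface where the vial is best stood (clamp frame 0, 45, 8 mm), at least 15 mm free before and behind it. The pad face starts between clamp y = -11 and +11 mm; how the jaw is set on its rack differs from run to run and is not measured. The jaw pushes the vial some 25 mm along the bed into the V. Pad spring: 6 N per mm.
- seat (a point): Where the middle of the vial (half-way up) is when it stands in the V jaw (clamp frame 0, 70, 37 mm). Axes as the clamp's.
- crank_pivot (a point): Point on the vertical crank axis at the height of the middle of the sleeve (clamp frame 0, -100, 101 mm). The sleeve's axis circles it at 40 mm radius.
- crank (a joint): Crank angle, rad, growing clockwise from above, which closes the jaw by 8 mm per rad. At 0 the sleeve is on the clamp's -x side of the pivot. Starts at 0 to 1.5, meets the seated vial at about 7 to 8.5. It stays where it is left (friction 0.20 N m, about 5 N at the sleeve); each newton of clamp force adds about 0.2 N at the sleeve.
- sleeve: Red grip sleeve, 22 mm diameter, 50 mm long, upright, spinning freely on the crank pin, so that it can be pinched from above and carried round the circle without turning the hand. Origin at its middle (101 mm above the desk); its lower end is 2 mm above the steel crank arm, whose top is 74 mm above the desk.
- vial_red: The glass vial with the red screw cap, 28 mm diameter, 58 mm high, about 20 to 30 g, standing on the desk; origin at the centre of its underside. Glass from 0 to 46 mm height, cap 24 mm diameter above it.
- vial_red_mid (a point): Middle of the red-capped vial, 29 mm above its underside.
- vial_black: The same vial with a black cap, a bystander; origin at the centre of its underside.
- beaker_500: Glass beaker 90 mm wide, 103 mm high, a bystander; origin at the centre of its underside.
There are look-alikes about, which are no part of the job. Leave any blue or purple look-alike of the vial_red alone.

How it is judged:
By the outcome, as a careful person would: the job done as asked, in the order asked, and still so for the second after the job is handed in, with the robot touching nothing.
It also fails if it takes over 72 s, if anything falls off the work surface, if the arm or the gripper's body presses on something with over 40 N, if the wrist force passes 120 N, or if a joint passes its speed limit or range.

## Working session

There is one attempt and no reset: what is moved stays moved. The work goes in short steps, Python scripts to look and compute and a tool call to move; the robot and the scene stay as the last step left them, time stands still between calls to the robot, and variables do not carry over. Pictures are saved under pics/ and viewed, and the job is handed in when it is done.

Besides the shell and the picture viewer there is one more tool, called after ">>>" by a JSON object that holds its "api" and its "payload". apply_moves: Moves the arm, as the interface text tells. Its arguments: {"type":"object","properties":{"moves":{"type":"array","items":{"type":"array"}},"squeeze":{"type":"number"}},"required":["moves"]}

```bash
mkdir -p pics
cat > h.py <<'E'
import numpy as np,cv2
from workcell import env
def R(q):
    w,x,y,z=q
    return np.array([[1-2*(y*y+z*z),2*(x*y-z*w),2*(x*z+y*w)],[2*(x*y+z*w),1-2*(x*x+z*z),2*(y*z-x*w)],[2*(x*z-y*w),2*(y*z+x*w),1-2*(x*x+y*y)]])
def grab(n,fn):
    s=env.get_state(); c=env.read_camera(n)
    p=np.asarray(c['pixels']); cv2.imwrite(f'pics/{fn}.png',p[:,:,::-1])
    T=np.eye(4)
    if n=='wrist':
        T[:3,:3]=R(s['orientation']);T[:3,3]=s['tcp_pos'];T=T@np.array(c['hand_eye'])
    else: T=np.array(c['world_from_camera'])
    np.savez(f'pics/{fn}.npz',T=T,f=200/np.tan(np.radians(c['fov_y'])/2),cx=c['cx'],cy=c['cy'],fish=n=='wrist')
    return p
def ray(fn,u,v):
    d=np.load(f'pics/{fn}.npz');x=(u-d['cx'])/d['f'];y=(v-d['cy'])/d['f']
    if d['fish']:
        r=np.hypot(x,y);k=np.sin(r)/r if r>0 else 1; v=np.array([x*k,y*k,np.cos(r)])
    else: v=np.array([x,y,1])
    return d['T'][:3,3],d['T'][:3,:3]@v
def atz(fn,u,v,z):
    o,d=ray(fn,u,v); return o+d*(z-o[2])/d[2]
def proj(fn,P):
    d=np.load(f'pics/{fn}.npz');p=np.linalg.inv(d['T'])@np.append(P,1);x,y,z=p[:3]
    if d['fish']:
        r=np.hypot(x,y);t=np.arctan2(r,z);return d['cx']+d['f']*t*x/r,d['cy']+d['f']*t*y/r
    return d['cx']+d['f']*x/z,d['cy']+d['f']*y/z
def crop(fn,u0,v0,u1,v1,k,out):
    p=cv2.imread(f'pics/{fn}.png')[v0:v1,u0:u1]; cv2.imwrite(f'pics/{out}.png',cv2.resize(p,None,fx=k,fy=k,interpolation=cv2.INTER_CUBIC))
def st():
    s=env.get_state(); print({k:np.round(s[k],4).tolist() for k in s})
E
python3 - <<'E'
from h import *
for n in ['side','top','wrist']: grab(n,n+'0')
st()
for n in ['side0','top0']:print(np.load(f'pics/{n}.npz')['T'].round(3))
E
```

```text
{'clock': 0.15, 'joint_pos': [1.1094, 0.3139, 0.0452, 1.3036, -0.0, 1.4312], 'qvel': [-0.0009, -0.0035, 0.0041, 0.0008, 0.0011, -0.0004], 'tau': [0.0027, -48.1066, 29.8815, 0.0139, -0.0001, 0.0], 'tcp_pos': [0.1817, 0.5451, 0.2306], 'orientation': [0.0003, 0.8113, 0.5847, -0.0006], 'wrist_force': [0.959, 0.7425, -0.6029], 'ft_torque': [-0.001, -0.0467, -0.019], 'finger_gap': 0.0856}
[[ 0.846 -0.272  0.458 -0.019]
 [-0.532 -0.464  0.708 -0.689]
 [ 0.02  -0.843 -0.537  0.685]
 [ 0.     0.     0.     1.   ]]
[[-0.007 -0.984  0.178  0.344]
 [-1.     0.005 -0.016  0.114]
 [ 0.015 -0.178 -0.984  1.053]
 [ 0.     0.     0.     1.   ]]
```

View pics/side0.png

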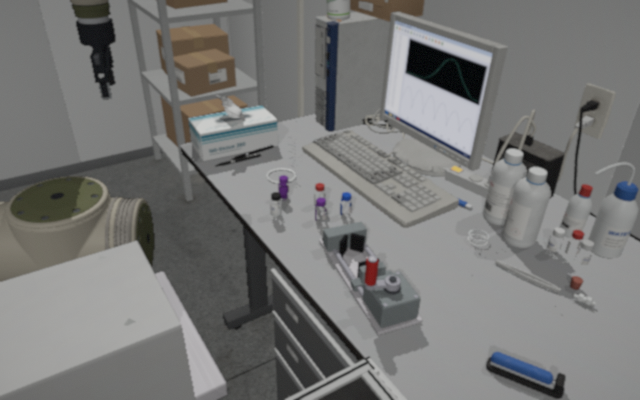

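View pics/top0.png

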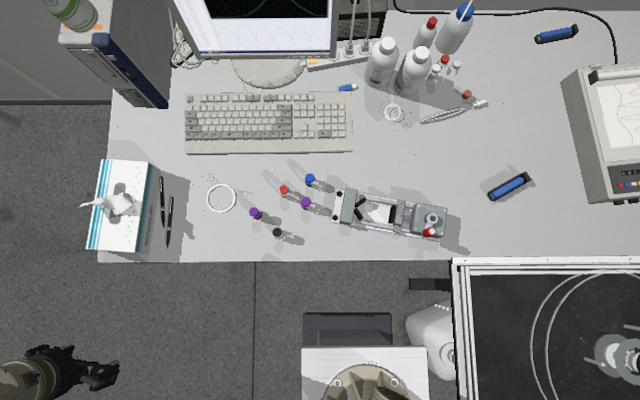

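View pics/wrist0.png

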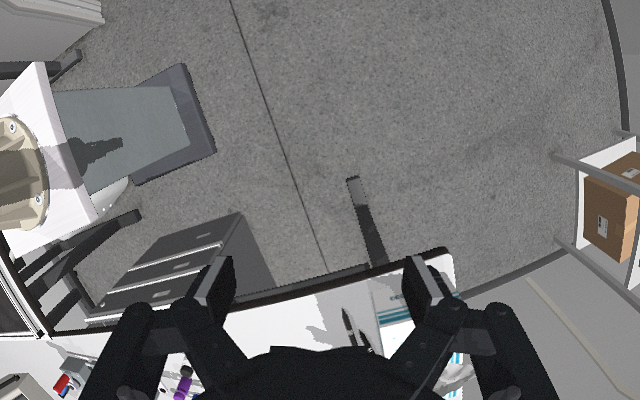

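Run:
```python
from h import *
crop('top0',190,140,470,260,2.8,'top0c')
crop('side0',250,150,450,340,4,'side0c')
```

```text
(no output)
```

View pics/top0c.png

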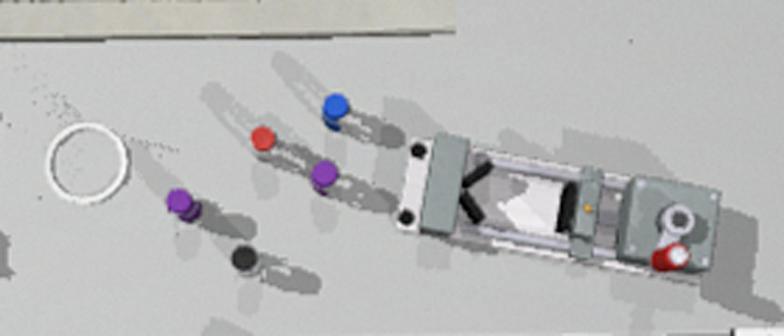

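View pics/side0c.png

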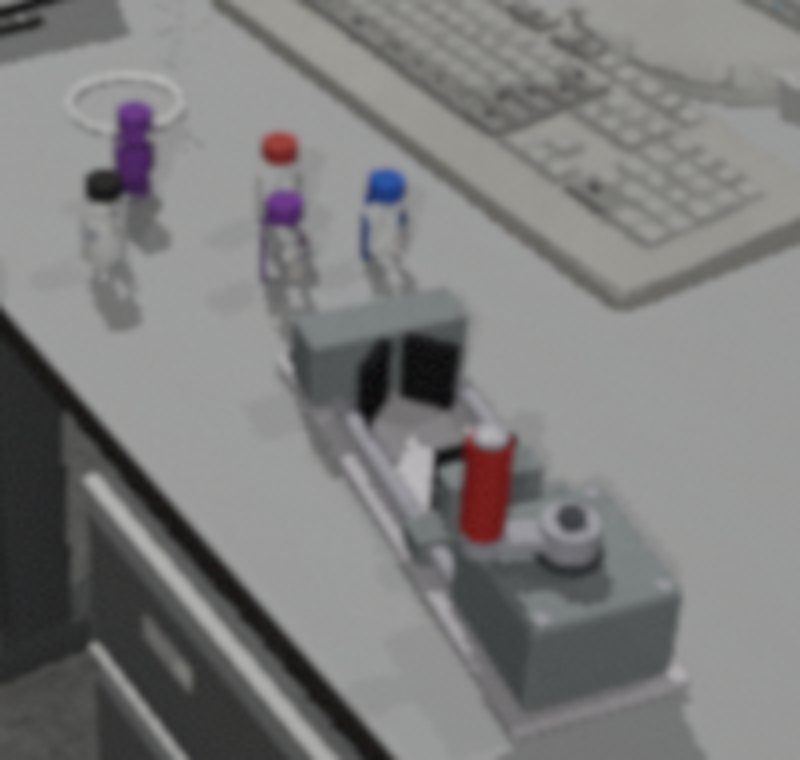

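Run:
```python
from h import *
def t(x,y,z): return atz('top0',190+x/2.8,140+y/2.8,z).round(4)
def s(x,y,z): return atz('side0',250+x/4,150+y/4,z).round(4)
print('red',t(263,138,.058),s(280,140,.058))
print('blk',t(244,257,.058),'blue',t(336,105,.058),'pur',t(324,173,.058))
print('sleeve',t(678,255,.126),s(491,437,.126))
print('hub',t(680,218,.085),s(571,517,.085))
for p in [(628,177),(720,190),(712,270),(618,258)]: print('house',t(*p,.058))
for p in [(432,134),(468,139),(457,234),(420,229)]: print('vj',t(*p,.048))
```

```text
red [0.5459 0.2011 0.058 ] [0.5471 0.1979 0.058 ]
blk [0.4375 0.2169 0.058 ] blue [0.5764 0.1347 0.058 ] pur [0.5133 0.1456 0.058 ]
sleeve [ 0.4306 -0.1527  0.126 ] [ 0.4326 -0.1536  0.126 ]
hub [ 0.467  -0.1681  0.085 ] [ 0.4626 -0.1766  0.085 ]
house [ 0.5082 -0.1306  0.058 ]
house [ 0.4959 -0.2138  0.058 ]
house [ 0.4234 -0.2021  0.058 ]
house [ 0.4346 -0.1181  0.058 ]
vj [0.551  0.0464 0.048 ]
vj [0.5461 0.0133 0.048 ]
vj [0.4582 0.0252 0.048 ]
vj [0.463  0.0588 0.048 ]
```

```bash
cat >> h.py <<'E'
def to(P,ang,base=None):
    s=env.get_state(); M=R(s['orientation']); d=M.T@(np.array(P)-s['tcp_pos'])*100
    a=np.degrees(np.arctan2(M[1,0],M[0,0])); print('shift cm',d.round(2),'yaw',round((a-ang+180)%360-180,2),'now',np.round(s['tcp_pos'],4),round(a,2))
E
python3 -c "
from h import *
to([.535,.16,.25],-10)"
```

```text
shift cm [-25.36  45.7   -1.91] yaw 81.56 now [0.1817 0.5451 0.2306] 71.56
```

>>> {"api": "apply_moves", "payload": {"moves": [[[-2.5,4.5,-0.2],9,0.6],[[-5,9,-0.4],18,0.6],[[-8,14,-0.6],27,0.6],[[-11,19.5,-0.8],36,0.6],[[-14,25,-1],45,0.6],[[-17,30.5,-1.2],54,0.6],[[-20,36,-1.4],63,0.6],[[-22.5,40.5,-1.6],72,0.6],[[-24.5,44,-1.9],80,0.6],[[-25.4,45.7,-1.9],81.5,0.6]], "squeeze": 25}}

```text
clock: 1.4
tcp_pos: [0.5363, 0.1582, 0.25]
orientation: [-0.0, 0.996, -0.088, -0.0]
wrist_force: [0.3, 0.2, 0.1]
finger_gap: 0.0513
```

```bash
python3 -c "
from h import *
grab('wrist','w1');st();print(np.load('pics/w1.npz')['T'].round(3))"
```

```text
{'clock': 1.45, 'joint_pos': [0.1422, 0.2791, 0.0442, 1.3356, -0.0008, 1.8898], 'qvel': [0.0454, -0.021, -0.0338, 0.0012, 0.0133, 0.0015], 'tau': [1.3538, -48.6494, 28.9242, 1.1499, 0.3262, 0.0716], 'tcp_pos': [0.5373, 0.1575, 0.2497], 'orientation': [0.0004, 0.9961, -0.0883, 0.0002], 'wrist_force': [2.2544, -1.2517, 0.4729], 'ft_torque': [-0.0551, -0.0869, 0.0399], 'finger_gap': 0.0515}
[[ 0.984 -0.166 -0.058  0.552]
 [-0.176 -0.93  -0.323  0.242]
 [-0.     0.328 -0.945  0.393]
 [ 0.     0.     0.     1.   ]]
```

View pics/w1.png

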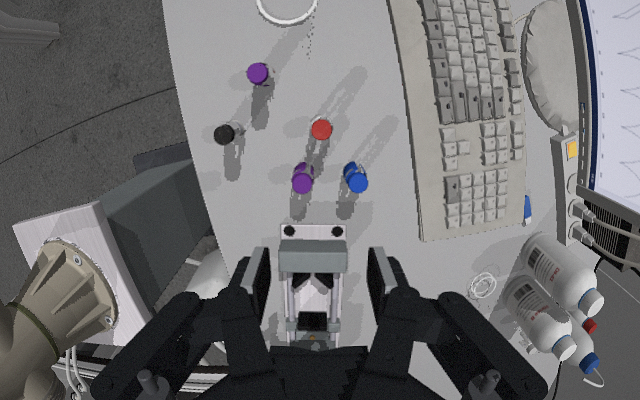

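```bash
python3 -c "
from h import *
crop('w1',200,50,400,200,4,'w1a');crop('w1',260,210,370,360,4,'w1b')"
```

```text
(no output)
```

View pics/w1a.png

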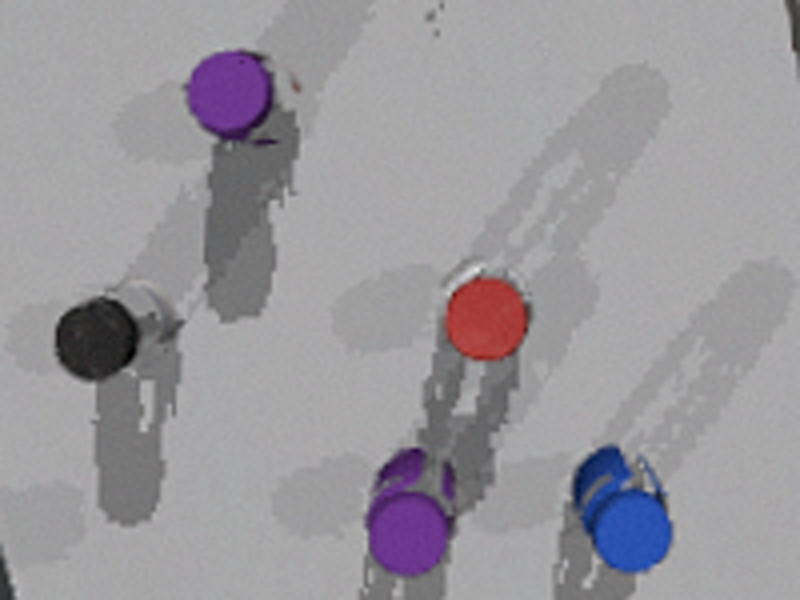

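View pics/w1b.png

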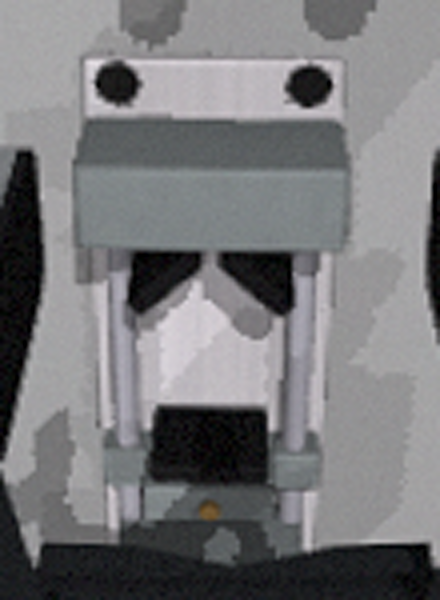

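```bash
python3 -c "
from h import *
print('red',atz('w1',200+487/4,50+318/4,.058).round(4))
def q(x,y,z): return atz('w1',260+x/4,210+y/4,z)
A=q(83,60,.008);B=q(345,58,.008);C=q(76,168,.048);D=q(350,168,.048)
E=q(90,121,.048);F=q(340,121,.048)
for p in (A,B,C,D,E,F):print(p.round(4))
for a,b in((A,B),(C,D),(E,F)):print(np.linalg.norm(b-a).round(4),np.degrees(np.arctan2((b-a)[1],(b-a)[0])).round(2),((a+b)/2).round(4))
print('pad corners',q(155,405,.051),q(268,408,.051))
print('apex',q(208,252,.048))
"
```

```text
red [0.5482 0.2019 0.058 ]
[0.47   0.0783 0.008 ]
[0.5585 0.0634 0.008 ]
[0.4677 0.0585 0.048 ]
[0.5539 0.0433 0.048 ]
[0.476  0.0743 0.048 ]
[0.5531 0.0607 0.048 ]
0.0897 -9.59 [0.5142 0.0708 0.008 ]
0.0876 -10.0 [0.5108 0.0509 0.048 ]
0.0784 -10.04 [0.5146 0.0675 0.048 ]
pad corners [ 0.47297062 -0.04016968  0.051     ] [ 0.51223559 -0.04840185  0.051     ]
apex [0.50344786 0.01988866 0.048     ]
```

```bash
python3 -c "
from h import *
to([.547,.201,.10],-9.9)"
```

```text
shift cm [ 0.18 -4.46 14.97] yaw -0.23 now [0.5373 0.1575 0.2497] -10.13
```

>>> {"api": "apply_moves", "payload": {"moves": [[[0.2,-1.5,2],0,0.6],[[0.4,-3,5],0,0.6],[[0.5,-4.2,8],0,0.6],[[0.5,-4.2,11],0,0.6],[[0.5,-4.2,13],0,0.6],[[0.5,-4.2,14.5],0,0.6],[[0.5,-4.2,15],0,0.6],[[0.5,-4.2,15],0,0.6],[[0.5,-4.2,15],0,0.6],[[0.5,-4.2,15],0,0.6]]}}

```text
clock: 2.7
tcp_pos: [0.5478, 0.2006, 0.1011]
orientation: [-0.0, 0.996, -0.087, 0.001]
wrist_force: [-0.8, -0.3, -0.1]
finger_gap: 0.0513
```

```bash
python3 -c "
from h import *
grab('wrist','w2');to([.547,.201,.016],-9.9);print(proj('w2',[.547,.201,.058]))
crop('w2',200,150,420,400,3,'w2a')"
```

```text
shift cm [-0.09 -0.02  8.5 ] yaw -0.04 now [0.5478 0.2006 0.101 ] -9.94
(np.float64(316.2213540218038), np.float64(224.89044393369775))
```

View pics/w2a.png

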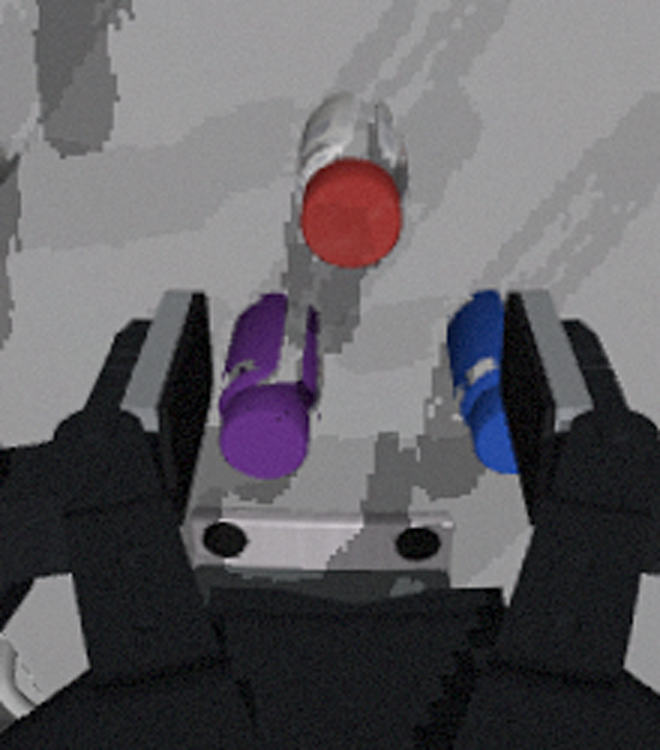

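```bash
python3 -c "
from h import *
print(atz('w2',317.3,221,.058)); print(proj('w2',[.547,.201,.001]))
C=atz('w2',200+193/3,150+513/3,.008);D=atz('w2',200+452/3,150+515/3,.008);print(C,D,(C+D)/2,np.degrees(np.arctan2((D-C)[1],(D-C)[0])))"
```

```text
[0.54818925 0.20363796 0.058     ]
(np.float64(316.55869304676185), np.float64(196.56902278252178))
[0.47180865 0.08108489 0.008     ] [0.55786409 0.06602498 0.008     ] [0.51483637 0.07355493 0.008     ] -9.926376258598182
```

>>> {"api": "apply_moves", "payload": {"moves": [[[0,-0.2,2],0,0.6],[[0,-0.2,4],0,0.6],[[0,-0.2,6],0,0.6],[[0,-0.2,7.5],0,0.6],[[0,-0.2,8.4],0,0.6],[[0,-0.2,8.4],0,0.6],[[0,-0.2,8.4],0,0.2],[[0,-0.2,8.4],0,0.2],[[0,-0.2,8.4],0,0.2],[[0,-0.2,8.4],0,0.2]], "squeeze": 25}}

```text
clock: 4.0
tcp_pos: [0.5483, 0.2027, 0.0171]
orientation: [-0.0, 0.996, -0.087, 0.001]
wrist_force: [-0.6, 0.3, 5.0]
finger_gap: 0.0268
```

```bash
python3 -c "
from h import *
grab('wrist','w3');st()
crop('w3',200,150,420,400,3,'w3a')"
```

```text
{'clock': 4.05, 'joint_pos': [0.2168, 0.4786, -0.2629, 0.8276, 0.0001, 1.961], 'qvel': [0.0007, 0.0004, 0.0006, -0.0004, -0.0007, 0.0014], 'tau': [-0.1096, -48.6981, 23.0632, -0.1642, -0.0375, -0.0005], 'tcp_pos': [0.5483, 0.2027, 0.0172], 'orientation': [-0.0003, 0.9962, -0.0866, 0.0008], 'wrist_force': [0.1141, 0.4736, 5.8492], 'ft_torque': [-0.0567, 0.0639, -0.0089], 'finger_gap': 0.0268}
```

View pics/w3a.png

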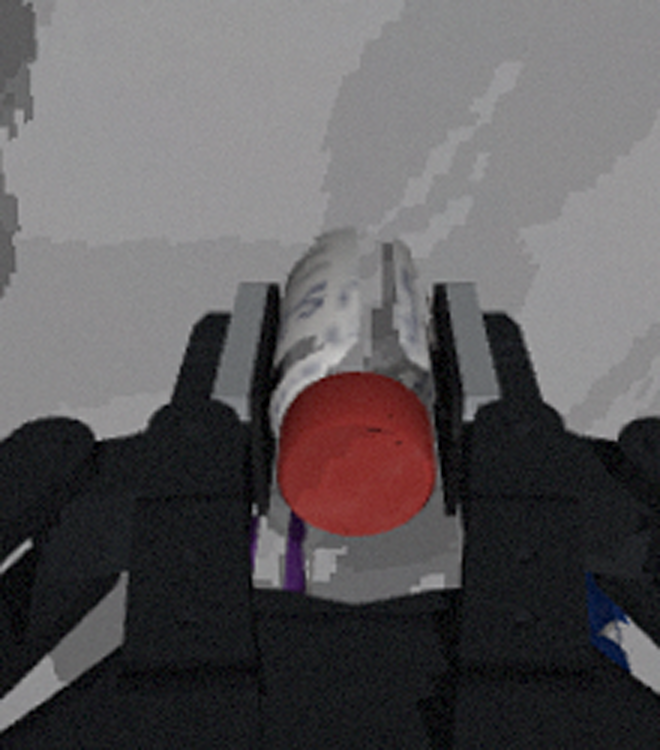

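>>> {"api": "apply_moves", "payload": {"moves": [[[0,0,-2],0,0.2],[[0,0,-5],0,0.2],[[0,0.5,-8],0,0.2],[[-0.1,2.5,-10],0,0.2],[[-0.3,6.5,-10],0,0.2],[[-0.6,11.5,-10],0,0.2],[[-0.8,16.5,-10],0,0.2],[[-1,21,-10],0,0.2],[[-1.1,23.3,-10],0,0.2],[[-1.1,23.5,-10],0,0.2]]}}

```text
clock: 5.3
tcp_pos: [0.495, -0.029, 0.116]
orientation: [-0.0, 0.996, -0.088, -0.001]
wrist_force: [-0.3, 0.0, -0.6]
finger_gap: 0.0264
```

```bash
python3 -c "
from h import *
grab('wrist','w4');grab('side','s4');grab('top','t4');st();to([.497,-.027,.026],-9.9)
crop('t4',330,160,470,260,5,'t4a')
crop('s4',290,150,450,340,4,'s4a')"
```

```text
{'clock': 5.45, 'joint_pos': [-0.2163, 0.2312, -0.3573, 0.9828, 0.0003, 1.5282], 'qvel': [0.0186, 0.0036, 0.006, -0.0004, -0.001, 0.0005], 'tau': [-0.6263, -40.7819, 27.1204, 0.0104, -0.0339, -0.0106], 'tcp_pos': [0.4959, -0.027, 0.1161], 'orientation': [-0.0002, 0.9962, -0.0867, -0.0002], 'wrist_force': [-0.1352, 1.5311, 0.4205], 'ft_torque': [-0.0559, 0.012, 0.0072], 'finger_gap': 0.0268}
shift cm [ 0.12 -0.01  9.01] yaw -0.05 now [ 0.4959 -0.027   0.1161] -9.95
```

View pics/w4.png

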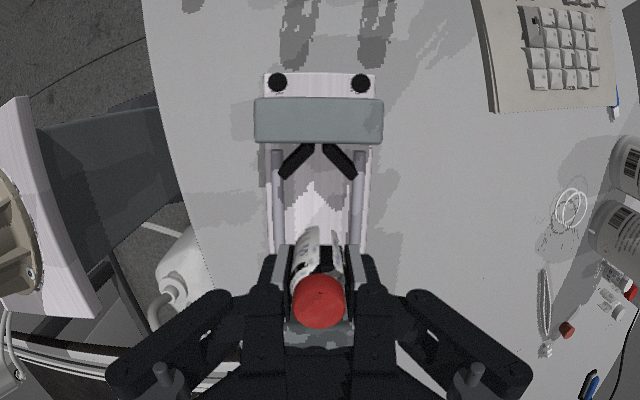

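View pics/s4a.png

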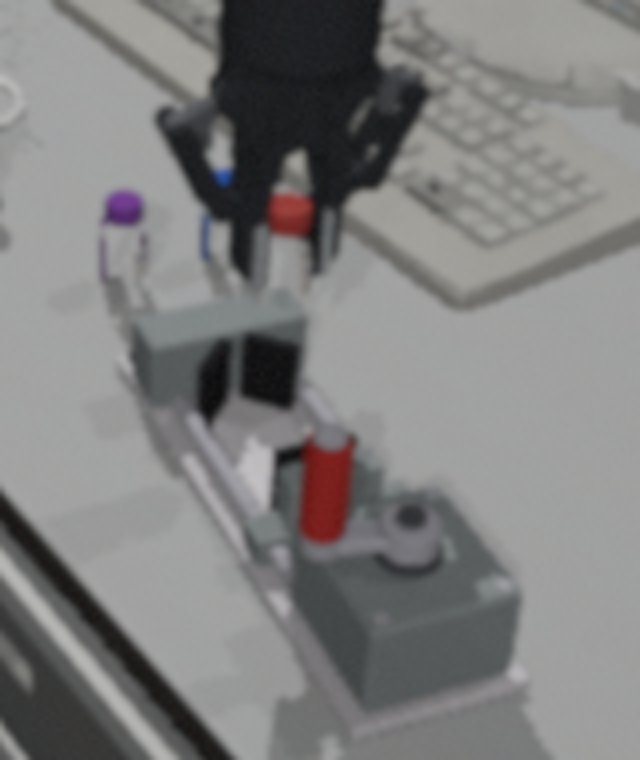

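View pics/t4a.png

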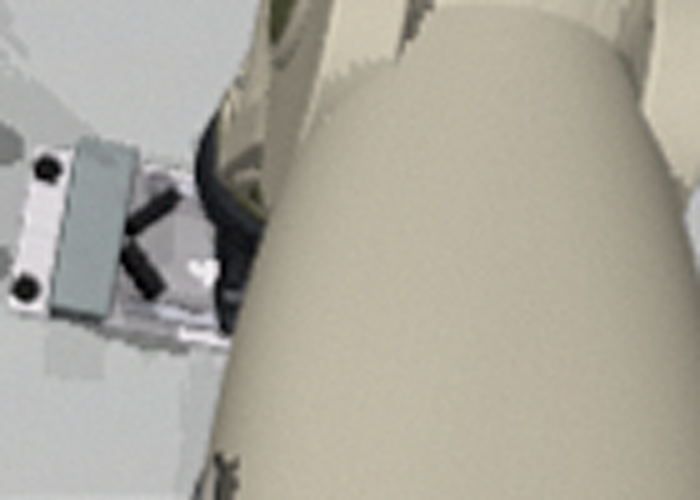

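```bash
python3 -c "
from h import *
crop('w4',230,60,410,260,4,'w4a')
C=atz('w4',264.5,73.5,.008);D=atz('w4',376,73.5,.008);print(C,D,(C+D)/2,np.degrees(np.arctan2((D-C)[1],(D-C)[0])))
"
```

```text
[0.47092737 0.07842724 0.008     ] [0.55866256 0.06283571 0.008     ] [0.51479496 0.07063148 0.008     ] -10.076903822719231
```

View pics/w4a.png

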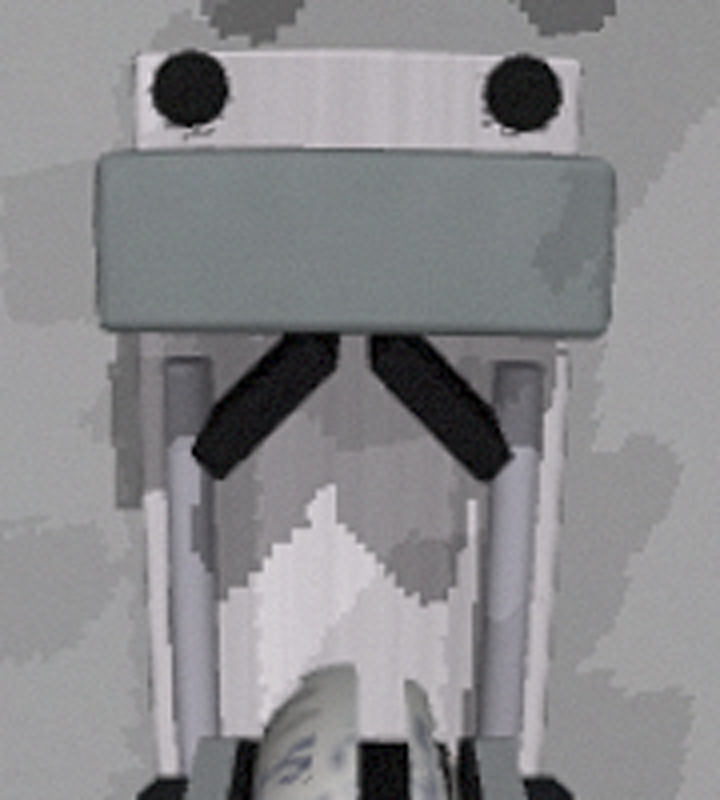

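```bash
python3 -c "
from h import *
O=np.array([.5146,.0708])-.145*np.array([.171,.985])  # clamp origin
a=np.radians(-9.85);X=np.array([np.cos(a),np.sin(a)]);Y=np.array([-np.sin(a),np.cos(a)])
print(O)
def cl(p):
    d=p[:2]-O; return (d@X*1000).round(1),(d@Y*1000).round(1)
s=lambda x,y,z: cl(atz('side0',250+x/4,150+y/4,z))
w=lambda x,y,z: cl(atz('w4',230+x/4,60+y/4,z))
print('edge side',s(500,740,.0),s(683,683,.008),s(440,620,.008))
for z in (.012,.016,.02,.024,.028,.032): print(z,'near rod side',s(400,480,z),s(375,437,z),'w',w(193,600,z),'far',w(510,600,z),'side far',s(490,402,z))
for z in (.04,.048): print('horns',w(220,475,z),w(490,475,z))
print('sleeve',cl(np.array([.4306,-.1527,0])),cl(np.array([.4326,-.1536,0])))
"
```

```text
[ 0.489805 -0.072025]
edge side (np.float64(-54.7), np.float64(-142.9)) (np.float64(33.3), np.float64(-149.0)) (np.float64(-50.9), np.float64(-73.7))
0.012 near rod side (np.float64(-28.4), np.float64(19.0)) (np.float64(-26.1), np.float64(54.5)) w (np.float64(-36.6), np.float64(30.0)) far (np.float64(31.8), np.float64(29.7)) side far (np.float64(42.4), np.float64(59.4))
0.016 near rod side (np.float64(-30.6), np.float64(14.8)) (np.float64(-28.3), np.float64(50.0)) w (np.float64(-36.0), np.float64(31.6)) far (np.float64(31.3), np.float64(31.3)) side far (np.float64(39.8), np.float64(54.9))
0.02 near rod side (np.float64(-32.8), np.float64(10.6)) (np.float64(-30.5), np.float64(45.6)) w (np.float64(-35.4), np.float64(33.2)) far (np.float64(30.7), np.float64(32.8)) side far (np.float64(37.2), np.float64(50.4))
0.024 near rod side (np.float64(-35.0), np.float64(6.3)) (np.float64(-32.7), np.float64(41.1)) w (np.float64(-34.8), np.float64(34.8)) far (np.float64(30.2), np.float64(34.4)) side far (np.float64(34.6), np.float64(45.9))
0.028 near rod side (np.float64(-37.1), np.float64(2.1)) (np.float64(-34.9), np.float64(36.7)) w (np.float64(-34.3), np.float64(36.4)) far (np.float64(29.7), np.float64(36.0)) side far (np.float64(32.0), np.float64(41.5))
0.032 near rod side (np.float64(-39.3), np.float64(-2.2)) (np.float64(-37.1), np.float64(32.2)) w (np.float64(-33.7), np.float64(37.9)) far (np.float64(29.1), np.float64(37.6)) side far (np.float64(29.4), np.float64(37.0))
horns (np.float64(-26.3), np.float64(65.9)) (np.float64(23.5), np.float64(65.6))
horns (np.float64(-25.4), np.float64(68.1)) (np.float64(22.6), np.float64(67.9))
sleeve (np.float64(-44.5), np.float64(-89.6)) (np.float64(-42.4), np.float64(-90.2))
```

```bash
python3 -c "
from h import *
crop('side0',320,220,440,340,6,'s0r')"
```

```text
(no output)
```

View pics/s0r.png

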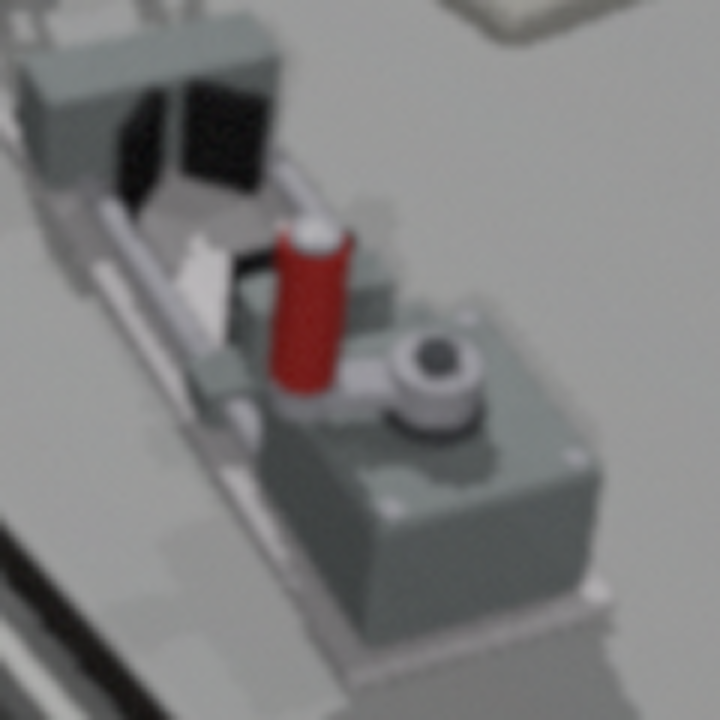

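>>> {"api": "apply_moves", "payload": {"moves": [[[0,0,1.5],0,0.2],[[0,0,3.5],0,0.2],[[0,0,5.5],0,0.2],[[0,0,7],0,0.2],[[0,0,8],0,0.2],[[0,0,8.5],0,0.2],[[0,0,8.8],0,0.2],[[0,0,9],0,0.2],[[0,0,9.1],0,0.2],[[0,0,9.1],0,0.2]]}}

```text
clock: 6.7
tcp_pos: [0.4964, -0.0271, 0.0255]
orientation: [-0.0, 0.996, -0.087, 0.0]
wrist_force: [0.7, -0.5, -0.1]
finger_gap: 0.0263
```

```bash
python3 -c "
from h import *
grab('wrist','w5');grab('side','s5');st()
crop('w5',230,60,410,360,2.5,'w5a')
crop('s5',290,150,450,340,4,'s5a')"
```

```text
{'clock': 6.8, 'joint_pos': [-0.2163, 0.3288, -0.4796, 0.762, 0.0001, 1.528], 'qvel': [-0.0012, 0.0007, 0.0007, 0.001, 0.0011, -0.0014], 'tau': [-0.0023, -42.7005, 23.6319, -0.0023, -0.0001, -0.0], 'tcp_pos': [0.4964, -0.0271, 0.0255], 'orientation': [-0.0, 0.9962, -0.0867, 0.0002], 'wrist_force': [0.1403, -0.3879, -0.3982], 'ft_torque': [0.03, 0.0026, 0.0431], 'finger_gap': 0.0264}
```

View pics/w5a.png

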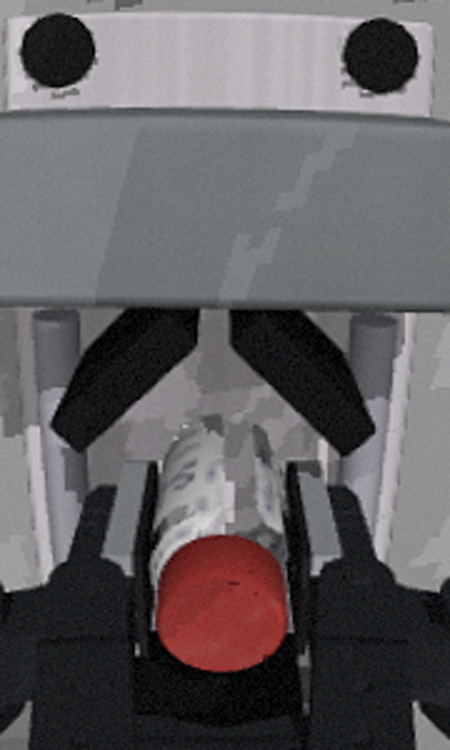

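View pics/s5a.png

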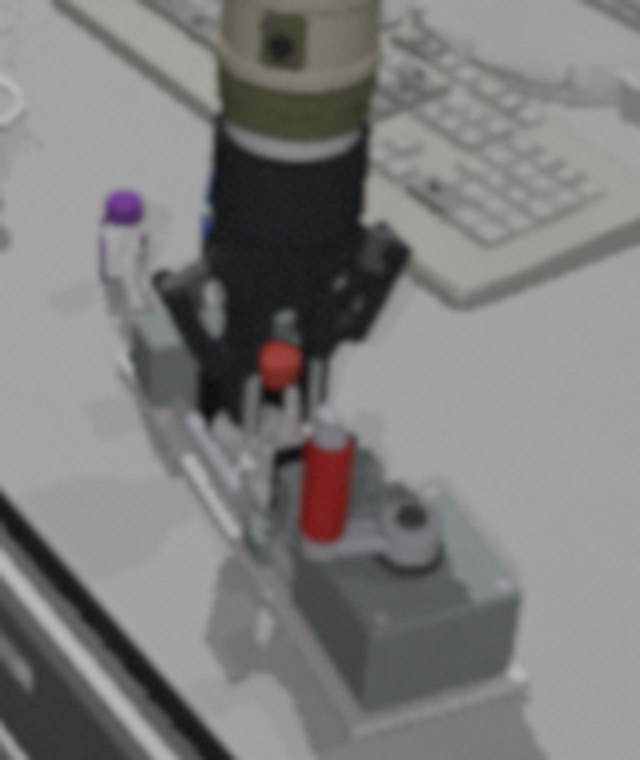

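>>> {"api": "apply_moves", "payload": {"moves": [[[0,0,0.05],0,0.2],[[0,0,0.1],0,0.2],[[0,0,0.1],0,0.2],[[0,0,0.1],0,0.2],[[0,0,0.1],0,0.2],[[0,0,0.1],0,0.2],[[0,0,0.1],0,0.2],[[0,0,0.1],0,0.2],[[0,0,0.1],0,0.2],[[0,0,0.1],0,0.2]]}}

```text
clock: 8.05
tcp_pos: [0.4964, -0.0271, 0.0251]
orientation: [0.0, 0.996, -0.087, 0.0]
wrist_force: [-2.7, 0.6, 7.7]
finger_gap: 0.0263
```

>>> {"api": "apply_moves", "payload": {"moves": [[[0,0,-0.05],0,0.3],[[0,0,-0.05],0,0.36],[[0,0,-0.05],0,0.38],[[0,0,-0.05],0,0.38],[[0,0,-0.3],0,0.38],[[0,0,-1],0,0.38],[[0,0,-2],0,0.38],[[0,0,-4],0,0.38],[[0,0,-7],0,0.38],[[0,0,-10],0,0.38]]}}

```text
clock: 9.3
tcp_pos: [0.4962, -0.0271, 0.1259]
orientation: [-0.0, 0.996, -0.087, 0.0]
wrist_force: [0.1, -0.3, -0.2]
finger_gap: 0.0324
```

```bash
python3 -c "
from h import *
grab('wrist','w6');grab('side','s6');st()
crop('w6',230,60,410,360,2.5,'w6a')
crop('s6',290,150,450,340,4,'s6a')"
```

```text
{'clock': 9.4, 'joint_pos': [-0.2162, 0.2204, -0.3387, 1.0045, 0.0002, 1.528], 'qvel': [-0.001, 0.0318, -0.0579, -0.0575, -0.0009, 0.001], 'tau': [0.1201, -40.3707, 26.8989, 0.8845, -0.0013, -0.0], 'tcp_pos': [0.4988, -0.0276, 0.1284], 'orientation': [0.0004, 0.9962, -0.0866, 0.0035], 'wrist_force': [-0.5022, -0.1234, 0.0566], 'ft_torque': [-0.0299, -0.0398, 0.0311], 'finger_gap': 0.0324}
```

View pics/w6a.png

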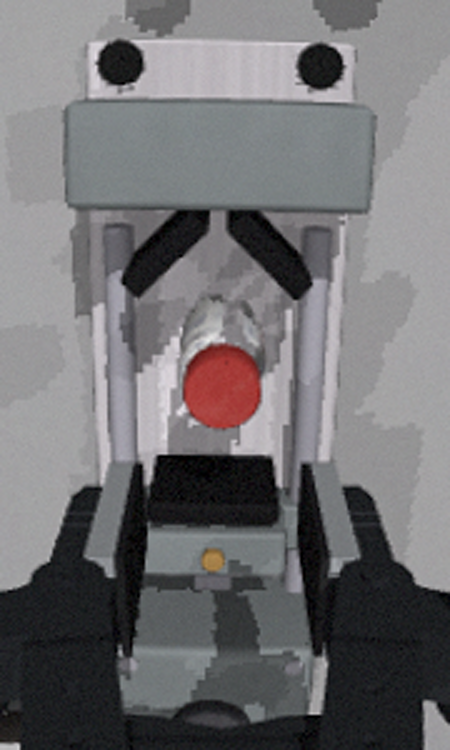

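View pics/s6a.png

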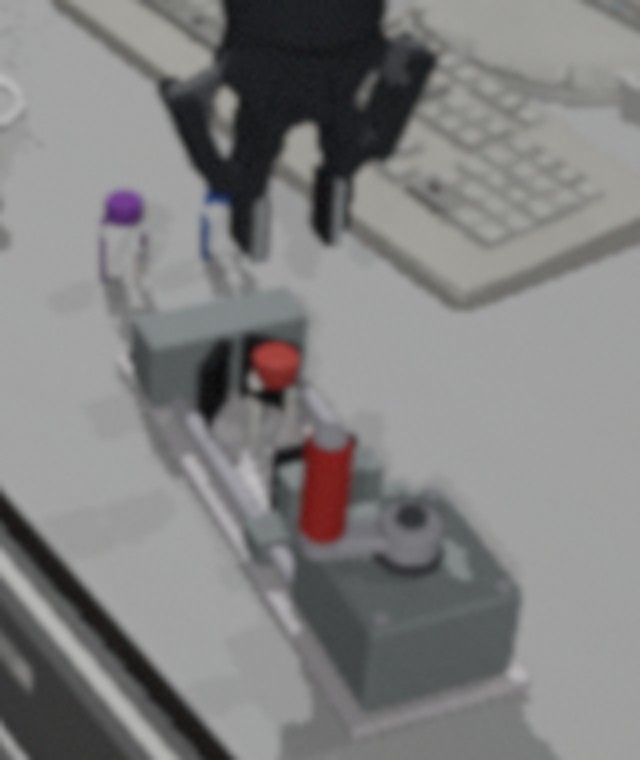

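>>> {"api": "apply_moves", "payload": {"moves": [[[0,0,-3],0,0.5],[[0,1,-6],0,0.5],[[-1,4,-7.5],0,0.5],[[-2,7,-7.5],0,0.5],[[-3,10,-7.5],0,0.5],[[-4,13,-7.5],0,0.5],[[-4.1,13.6,-7.5],0,0.5],[[-4.1,13.6,-7.5],0,0.5],[[-4.1,13.6,-7.5],0,0.5],[[-4.1,13.6,-7.5],0,0.5]]}}

```text
clock: 10.65
tcp_pos: [0.4327, -0.1532, 0.1992]
orientation: [-0.0, 0.996, -0.086, -0.0]
wrist_force: [-0.7, 1.1, 0.4]
finger_gap: 0.0426
```

```bash
python3 -c "
from h import *
grab('wrist','w7');grab('side','s7');st()
crop('w7',230,150,450,390,3,'w7a')
crop('s7',290,150,450,340,4,'s7a')"
```

```text
{'clock': 10.75, 'joint_pos': [-0.5161, 0.1032, -0.2987, 1.169, 0.0002, 1.227], 'qvel': [-0.0036, -0.0013, 0.0009, -0.0003, -0.0003, -0.0018], 'tau': [-0.0138, -35.1403, 29.0736, 0.0016, 0.0004, 0.0022], 'tcp_pos': [0.4326, -0.1534, 0.1992], 'orientation': [-0.0001, 0.9963, -0.0861, -0.0], 'wrist_force': [0.3143, -0.4518, -0.7161], 'ft_torque': [-0.0046, 0.0351, -0.023], 'finger_gap': 0.0424}
```

View pics/w7a.png

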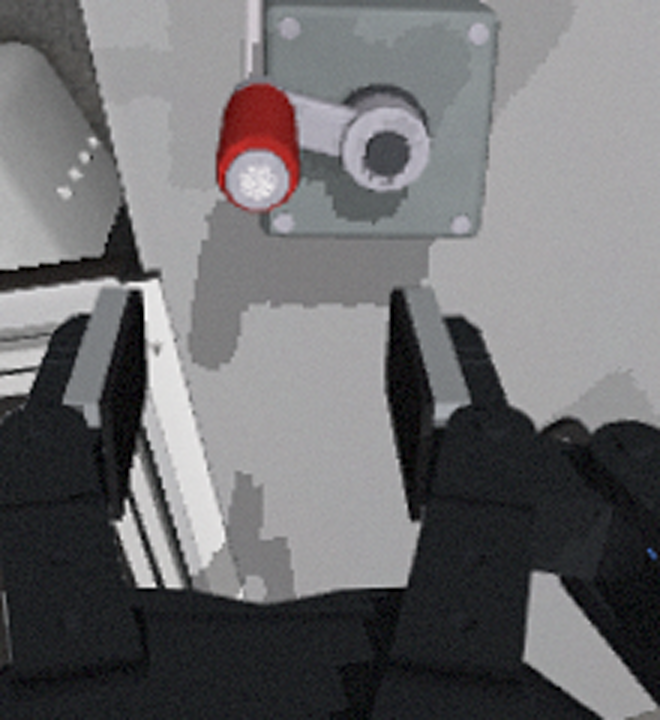

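View pics/s7a.png

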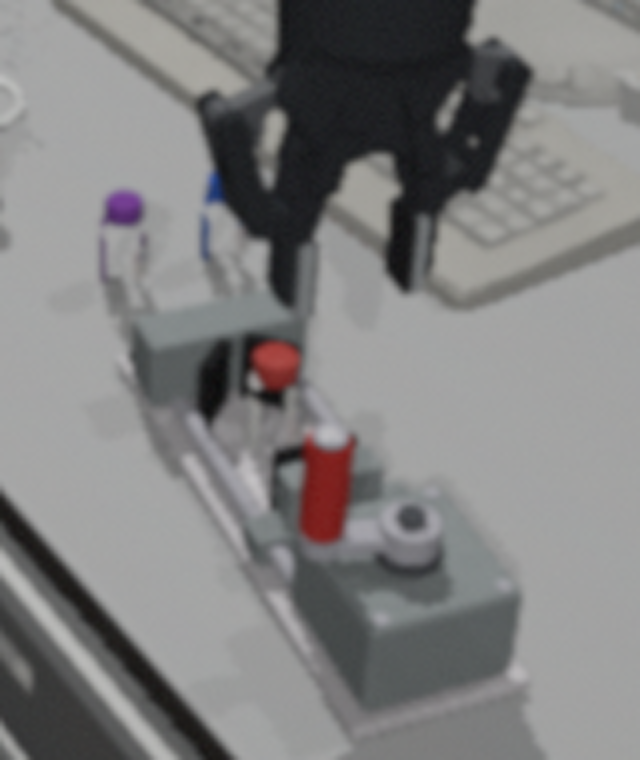

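```bash
python3 -c "
from h import *
g=lambda x,y,z: atz('w7',230+x/3,150+y/3,z).round(4)
print('sleeve',g(259,177,.126),g(259,177,.128))
for z in (.08,.085,.09): print('hub',g(386,150,z))
Tc=g(497,8,.058);Br=g(482,236,.058);Bl=g(262,236,.058);Tl=g(262,0,.058)
print(Tc,Br,Bl,Tl)
print('bolts',[g(*p,.060) for p in ((289,27),(479,33),(461,223),(283,221))],np.mean([g(*p,.060) for p in ((289,27),(479,33),(461,223),(283,221))],0))
print(np.degrees(np.arctan2(*(Br-Bl)[1::-1])),np.linalg.norm(Br-Bl))
"
```

```text
sleeve [ 0.4316 -0.1533  0.126 ] [ 0.4317 -0.1526  0.128 ]
hub [ 0.4674 -0.1691  0.08  ]
hub [ 0.467  -0.1672  0.085 ]
hub [ 0.4666 -0.1653  0.09  ]
[ 0.5107 -0.1362  0.058 ] [ 0.4982 -0.2144  0.058 ] [ 0.4238 -0.2008  0.058 ] [ 0.4376 -0.1218  0.058 ]
bolts [array([ 0.4445, -0.1313,  0.06  ]), array([ 0.5035, -0.1429,  0.06  ]), array([ 0.491 , -0.2072,  0.06  ]), array([ 0.4318, -0.1957,  0.06  ])] [ 0.4677   -0.169275  0.06    ]
-10.359052488083718 0.07563279711871031
```

>>> {"api": "apply_moves", "payload": {"moves": [[[-0.1,0,2],0,0.4],[[-0.1,0,4],0,0.4],[[-0.1,0,6],0,0.4],[[-0.1,0,8],0,0.4],[[-0.1,0,9.5],0,0.4],[[-0.1,0,10.5],0,0.4],[[-0.1,0,10.9],0,0.4],[[-0.1,0,10.9],0,0.4],[[-0.1,0,10.9],0,0.4],[[-0.1,0,10.9],0,0.4]]}}

```text
clock: 12.0
tcp_pos: [0.4317, -0.154, 0.0908]
orientation: [0.0, 0.996, -0.087, 0.0]
wrist_force: [-0.4, 0.5, 0.1]
finger_gap: 0.0343
```

```bash
python3 -c "
from h import *
grab('wrist','w8');st()
crop('w8',200,100,440,400,2.5,'w8a')"
```

```text
{'clock': 12.05, 'joint_pos': [-0.5181, 0.1858, -0.4861, 0.8981, 0.0001, 1.2262], 'qvel': [-0.0006, 0.0043, -0.001, -0.0011, -0.0009, -0.0011], 'tau': [0.0065, -36.7798, 25.9139, -0.0049, 0.0005, 0.0001], 'tcp_pos': [0.4317, -0.154, 0.0907], 'orientation': [0.0001, 0.9962, -0.0866, 0.0004], 'wrist_force': [0.3823, 1.6103, 0.4319], 'ft_torque': [0.0015, -0.0233, 0.0239], 'finger_gap': 0.0338}
```

View pics/w8a.png

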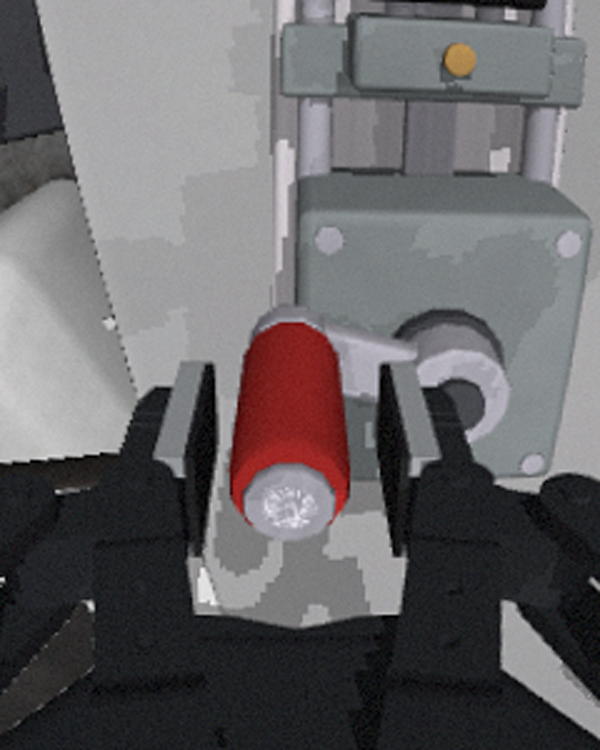

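>>> {"api": "apply_moves", "payload": {"moves": [[[0,0,0],0,0.3],[[0,0,0],0,0.2],[[0,0,0],0,0.15],[[0,0,0],0,0.15],[[0,0,0],0,0.15],[[0,0,0],0,0.15],[[0,0,0],0,0.15],[[0,0,0],0,0.15],[[0,0,0],0,0.15],[[0,0,0],0,0.15]], "squeeze": 40}}

```text
clock: 13.3
tcp_pos: [0.4304, -0.1536, 0.0906]
orientation: [0.0, 0.996, -0.087, -0.001]
wrist_force: [-3.2, 0.7, 5.6]
finger_gap: 0.02
```

```bash
cat >> h.py <<'E'
def plan(th0,th1,n,yaw=-9.9,cy=-9.9,r=4.0):
    # tool-frame shifts (cm) for crank th0->th1; tool x at world angle yaw; tool y = x rotated -90
    a=np.radians(cy);X=np.array([np.cos(a),np.sin(a)]);Y=np.array([-np.sin(a),np.cos(a)])
    b=np.radians(yaw);tx=np.array([np.cos(b),np.sin(b)]);ty=np.array([np.sin(b),-np.cos(b)])
    p=lambda t:r*(-np.cos(t)*X+np.sin(t)*Y)
    for i in range(1,n+1):
        d=p(th0+(th1-th0)*i/n)-p(th0); print([round(d@tx,2),round(d@ty,2)],end=' ')
    print()
E
python3 -c "
from h import *
st();plan(.23,.23+1.2,10)"
```

```text
{'clock': 13.3, 'joint_pos': [-0.5183, 0.1855, -0.4869, 0.8998, -0.0007, 1.2262], 'qvel': [-0.0004, -0.0025, 0.0005, 0.0006, 0.0001, -0.0005], 'tau': [0.4081, -34.8187, 26.2089, -1.4469, 0.4227, 0.0066], 'tcp_pos': [0.4304, -0.1536, 0.0906], 'orientation': [0.0001, 0.9962, -0.0867, -0.0008], 'wrist_force': [-3.2413, 0.7145, 5.5676], 'ft_torque': [0.0596, 0.7022, 0.0345], 'finger_gap': 0.02}
[np.float64(0.14), np.float64(-0.46)] [np.float64(0.33), np.float64(-0.9)] [np.float64(0.57), np.float64(-1.31)] [np.float64(0.86), np.float64(-1.7)] [np.float64(1.2), np.float64(-2.04)] [np.float64(1.57), np.float64(-2.34)] [np.float64(1.97), np.float64(-2.6)] [np.float64(2.41), np.float64(-2.8)] [np.float64(2.86), np.float64(-2.95)] [np.float64(3.33), np.float64(-3.05)]
```

>>> {"api": "apply_moves", "payload": {"moves": [[[0.05,-0.46,-0.1],0,0.15],[[0.23,-0.9,-0.1],0,0.15],[[0.47,-1.31,-0.1],0,0.15],[[0.76,-1.7,-0.1],0,0.15],[[1.1,-2.04,-0.1],0,0.15],[[1.47,-2.34,-0.1],0,0.15],[[1.87,-2.6,-0.1],0,0.15],[[2.31,-2.8,-0.1],0,0.15],[[2.76,-2.95,-0.1],0,0.15],[[3.23,-3.05,-0.1],0,0.15]]}}

```text
clock: 14.55
tcp_pos: [0.467, -0.1307, 0.0906]
orientation: [0.002, 0.996, -0.087, -0.002]
wrist_force: [-4.3, -7.6, -1.4]
finger_gap: 0.02
```

```bash
python3 -c "
from h import *
st();grab('wrist','w9');crop('w9',170,0,470,400,2,'w9a')
plan(1.43,2.63,10)"
```

```text
{'clock': 14.55, 'joint_pos': [-0.4357, 0.2359, -0.4209, 0.916, -0.0045, 1.3099], 'qvel': [0.0362, 0.0649, 0.0852, 0.0226, -0.0045, 0.0357], 'tau': [4.0262, -41.2199, 27.4417, -0.6374, 2.5217, -0.0313], 'tcp_pos': [0.467, -0.1307, 0.0906], 'orientation': [0.0018, 0.9962, -0.0873, -0.0017], 'wrist_force': [-4.3453, -7.6364, -1.4112], 'ft_torque': [-1.4232, 0.9968, 0.0099], 'finger_gap': 0.02}
[np.float64(0.48), np.float64(-0.04)] [np.float64(0.96), np.float64(-0.02)] [np.float64(1.43), np.float64(0.06)] [np.float64(1.89), np.float64(0.19)] [np.float64(2.33), np.float64(0.37)] [np.float64(2.75), np.float64(0.61)] [np.float64(3.14), np.float64(0.9)] [np.float64(3.48), np.float64(1.23)] [np.float64(3.79), np.float64(1.6)] [np.float64(4.05), np.float64(2.0)]
```

View pics/w9a.png

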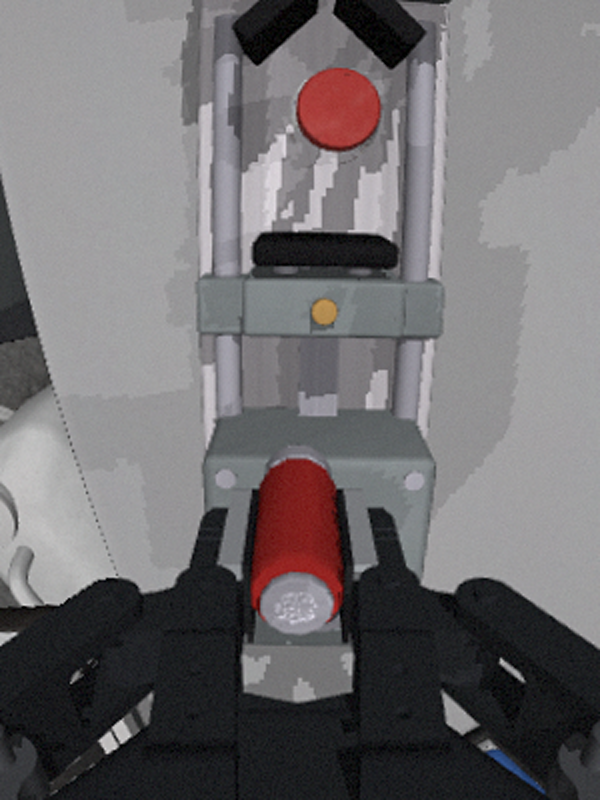

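```bash
cat >> h.py <<'E'
def plan2(C,c,t0,t1,n=10,yaw=-9.9,r=.04):
    b=np.radians(yaw);X=np.array([np.cos(b),np.sin(b)]);Y=np.array([-np.sin(b),np.cos(b)])
    for i in range(1,n+1):
        t=t0+(t1-t0)*i/n; p=np.array(c)+r*(-np.cos(t)*X+np.sin(t)*Y); d=(p-C)*100
        print(f'[[{d@X:.2f}, {-d@Y:.2f}, 0], 0, 0.15],',end=' ')
    print('end',p.round(4))
def th(c,yaw=-9.9):
    s=env.get_state();b=np.radians(yaw);X=np.array([np.cos(b),np.sin(b)]);Y=np.array([-np.sin(b),np.cos(b)])
    d=s['tcp_pos'][:2]-np.array(c);t=np.arctan2(d@Y,-(d@X)); f=s['wrist_force'][:2]
    er=-np.cos(t)*X+np.sin(t)*Y; et=np.sin(t)*X+np.cos(t)*Y
    print('theta',round(t,4),round(t+2*np.pi,4),'r',np.hypot(*d).round(4),'Ft',(f@et).round(2),'Fr',(f@er).round(2))
E
python3 -c "
from h import *
th([.4666,-.1707]);plan2([.4688,-.1295],[.4666,-.1707],1.46,2.72)"
```

```text
theta 1.4236 7.7068 r 0.04 Ft -4.16 Fr -6.86
[[0.55, 0.10, 0], 0, 0.15], [[1.05, 0.14, 0], 0, 0.15], [[1.55, 0.24, 0], 0, 0.15], [[2.02, 0.40, 0], 0, 0.15], [[2.48, 0.62, 0], 0, 0.15], [[2.90, 0.90, 0], 0, 0.15], [[3.28, 1.23, 0], 0, 0.15], [[3.62, 1.60, 0], 0, 0.15], [[3.91, 2.01, 0], 0, 0.15], [[4.14, 2.46, 0], 0, 0.15], end [ 0.5054 -0.1609]
```

>>> {"api": "apply_moves", "payload": {"moves": [[[0.55,0.1,0],0,0.15],[[1.05,0.14,0],0,0.15],[[1.55,0.24,0],0,0.15],[[2.02,0.4,0],0,0.15],[[2.48,0.62,0],0,0.15],[[2.9,0.9,0],0,0.15],[[3.28,1.23,0],0,0.15],[[3.62,1.6,0],0,0.15],[[3.91,2.01,0],0,0.15],[[4.14,2.46,0],0,0.15]]}}

```text
clock: 15.85
tcp_pos: [0.5046, -0.1586, 0.0907]
orientation: [-0.002, 0.996, -0.086, -0.001]
wrist_force: [-0.7, 4.9, -0.5]
finger_gap: 0.0198
```

```bash
python3 -c "
from h import *
st();th([.4666,-.1707]);plan2([.5054,-.1609],[.4666,-.1707],2.72,3.98)
grab('wrist','w10');crop('w10',170,0,470,400,2,'w10a')"
```

```text
{'clock': 15.85, 'joint_pos': [-0.4584, 0.3128, -0.314, 0.9467, 0.0035, 1.2846], 'qvel': [-0.0576, 0.0402, 0.0589, 0.0159, 0.0013, -0.0555], 'tau': [-2.5075, -45.2698, 27.8674, -0.9481, -1.3704, 0.0615], 'tcp_pos': [0.5046, -0.1586, 0.0907], 'orientation': [-0.0021, 0.9963, -0.086, -0.0006], 'wrist_force': [-0.7264, 4.9381, -0.4986], 'ft_torque': [1.0438, -0.0064, -0.012], 'finger_gap': 0.0198}
theta 2.6601 8.9433 r 0.0399 Ft -4.93 Fr 0.81
[[0.17, 0.47, 0], 0, 0.15], [[0.29, 0.96, 0], 0, 0.15], [[0.34, 1.46, 0], 0, 0.15], [[0.33, 1.96, 0], 0, 0.15], [[0.26, 2.46, 0], 0, 0.15], [[0.12, 2.95, 0], 0, 0.15], [[-0.07, 3.41, 0], 0, 0.15], [[-0.32, 3.85, 0], 0, 0.15], [[-0.63, 4.25, 0], 0, 0.15], [[-0.98, 4.61, 0], 0, 0.15], end [ 0.4878 -0.2046]
```

View pics/w10a.png

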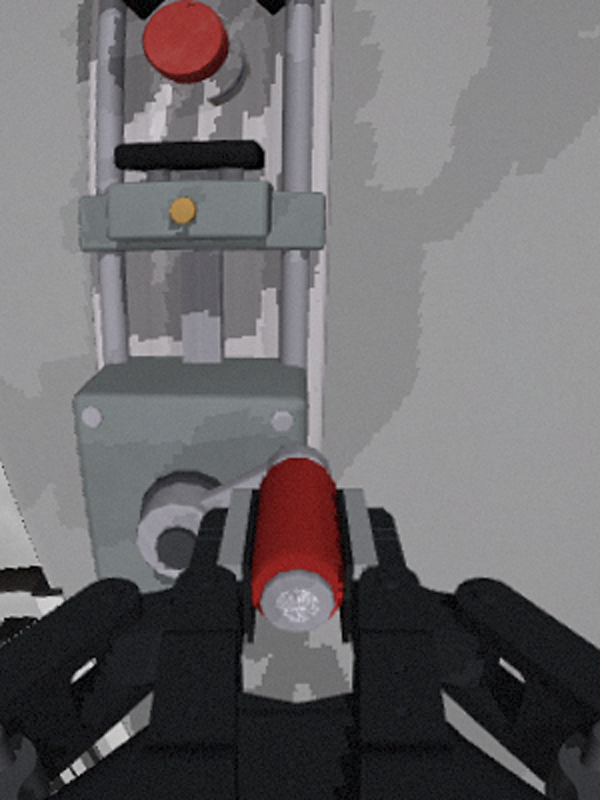

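```bash
cat >> h.py <<'E'
def clamp(p,O=np.array([.4866,-.0715])):
    b=np.radians(-9.9);X=np.array([np.cos(b),np.sin(b)]);Y=np.array([-np.sin(b),np.cos(b)])
    d=np.asarray(p)[:2]-O; return (1000*np.array([d@X,d@Y])).round(1)
E
python3 -c "
from h import *
for fn,pts in (('w9',((325,232,.045),(325,232,.051),(340,108,.066),(237,58,.048),(390,64,.048))),('w10',((190,141,.045),(190,141,.051),(186,40,.066)))):
  for x,y,z in pts: print(fn,z,clamp(atz(fn,170+x/2,y/2,z)))
"
```

```text
w9 0.045 [-0.1  8.9]
w9 0.051 [-0.3  9.4]
w9 0.066 [ 2.9 44.3]
w9 0.048 [-25.9  62.1]
w9 0.048 [18.8 60.5]
w10 0.045 [ 1.  16.7]
w10 0.051 [ 2.  16.2]
w10 0.066 [ 3.5 43.6]
```

>>> {"api": "apply_moves", "payload": {"moves": [[[0.17,0.47,0],0,0.15],[[0.29,0.96,0],0,0.15],[[0.34,1.46,0],0,0.15],[[0.33,1.96,0],0,0.15],[[0.26,2.46,0],0,0.15],[[0.12,2.95,0],0,0.15],[[-0.07,3.41,0],0,0.15],[[-0.32,3.85,0],0,0.15],[[-0.63,4.25,0],0,0.15],[[-0.98,4.61,0],0,0.15]]}}

```text
clock: 17.15
tcp_pos: [0.4888, -0.204, 0.0909]
orientation: [-0.001, 0.996, -0.086, 0.001]
wrist_force: [5.3, 2.7, -5.5]
finger_gap: 0.02
```

```bash
python3 -c "
from h import *
st();th([.4666,-.1707]);plan2([.4878,-.2046],[.4666,-.1707],3.98,5.24)
grab('wrist','w11');crop('w11',170,0,470,400,2,'w11a')"
```

```text
{'clock': 17.15, 'joint_pos': [-0.5484, 0.3107, -0.3165, 0.9419, 0.0024, 1.1951], 'qvel': [-0.0713, -0.0373, -0.054, -0.0145, -0.0, -0.0717], 'tau': [-1.4933, -46.9411, 26.6442, 1.4615, -1.1193, 0.0649], 'tcp_pos': [0.4888, -0.204, 0.0909], 'orientation': [-0.0007, 0.9963, -0.0862, 0.0013], 'wrist_force': [5.2617, 2.697, -5.5472], 'ft_torque': [0.3035, -0.9718, -0.0003], 'finger_gap': 0.02}
theta -2.3316 3.9515 r 0.04 Ft -5.87 Fr 0.67
[[-0.39, 0.31, 0], 0, 0.15], [[-0.82, 0.57, 0], 0, 0.15], [[-1.28, 0.78, 0], 0, 0.15], [[-1.77, 0.92, 0], 0, 0.15], [[-2.26, 1.00, 0], 0, 0.15], [[-2.77, 1.02, 0], 0, 0.15], [[-3.27, 0.98, 0], 0, 0.15], [[-3.76, 0.87, 0], 0, 0.15], [[-4.23, 0.71, 0], 0, 0.15], [[-4.69, 0.48, 0], 0, 0.15], end [ 0.4408 -0.2013]
```

View pics/w11a.png

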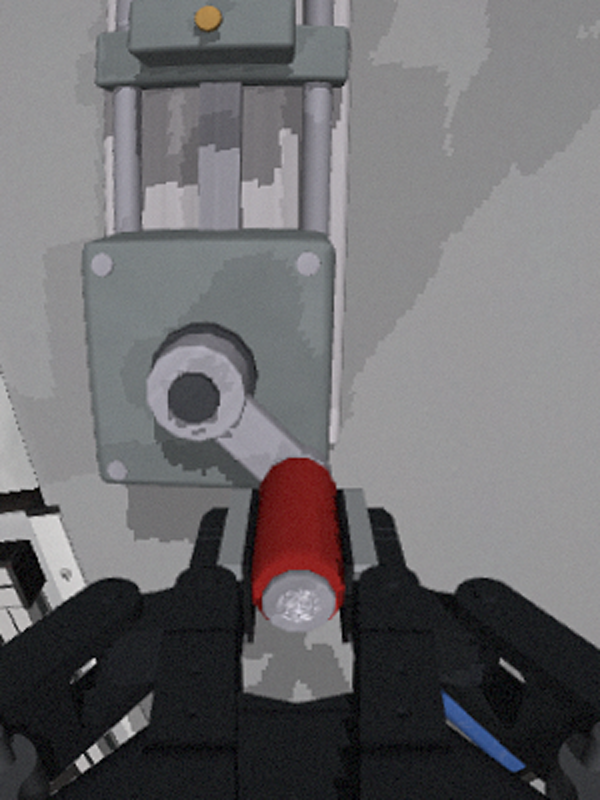

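>>> {"api": "apply_moves", "payload": {"moves": [[[-0.39,0.31,0],0,0.15],[[-0.82,0.57,0],0,0.15],[[-1.28,0.78,0],0,0.15],[[-1.77,0.92,0],0,0.15],[[-2.26,1.0,0],0,0.15],[[-2.77,1.02,0],0,0.15],[[-3.27,0.98,0],0,0.15],[[-3.76,0.87,0],0,0.15],[[-4.23,0.71,0],0,0.15],[[-4.69,0.48,0],0,0.15]]}}

```text
clock: 18.45
tcp_pos: [0.4413, -0.2018, 0.0909]
orientation: [0.001, 0.996, -0.087, 0.001]
wrist_force: [4.7, -1.7, -8.0]
finger_gap: 0.0202
```

```bash
python3 -c "
from h import *
st();th([.4666,-.1707]);plan2([.4408,-.2013],[.4666,-.1707],5.24,6.4)
grab('side','s12');crop('s12',290,180,450,340,4.5,'s12a')"
```

```text
{'clock': 18.45, 'joint_pos': [-0.5943, 0.2326, -0.4246, 0.9115, -0.0002, 1.1503], 'qvel': [0.0052, -0.0717, -0.0948, -0.0244, 0.0048, 0.0042], 'tau': [0.0793, -42.8591, 26.1835, 2.2084, -0.1419, -0.0162], 'tcp_pos': [0.4413, -0.2018, 0.0909], 'orientation': [0.0006, 0.9962, -0.0868, 0.0008], 'wrist_force': [4.66, -1.7202, -7.9643], 'ft_torque': [-0.4676, -0.8805, 0.0039], 'finger_gap': 0.0202}
theta -1.0598 5.2234 r 0.0401 Ft -4.7 Fr -1.61
[[-0.38, -0.26, 0], 0, 0.15], [[-0.74, -0.56, 0], 0, 0.15], [[-1.06, -0.90, 0], 0, 0.15], [[-1.33, -1.27, 0], 0, 0.15], [[-1.56, -1.67, 0], 0, 0.15], [[-1.75, -2.10, 0], 0, 0.15], [[-1.88, -2.54, 0], 0, 0.15], [[-1.96, -3.00, 0], 0, 0.15], [[-1.98, -3.46, 0], 0, 0.15], [[-1.96, -3.92, 0], 0, 0.15], end [ 0.4283 -0.1593]
```

View pics/s12a.png

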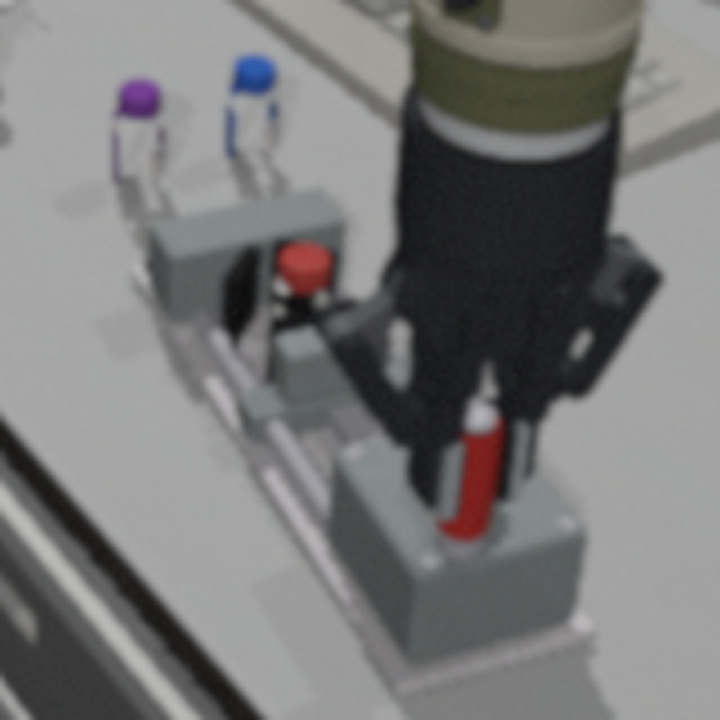

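>>> {"api": "apply_moves", "payload": {"moves": [[[-0.38,-0.26,0.03],0,0.15],[[-0.74,-0.56,0.06],0,0.15],[[-1.06,-0.9,0.1],0,0.15],[[-1.33,-1.27,0.1],0,0.15],[[-1.56,-1.67,0.1],0,0.15],[[-1.75,-2.1,0.1],0,0.15],[[-1.88,-2.54,0.1],0,0.15],[[-1.96,-3.0,0.1],0,0.15],[[-1.98,-3.46,0.1],0,0.15],[[-1.96,-3.92,0.1],0,0.15]]}}

```text
clock: 19.75
tcp_pos: [0.4279, -0.1604, 0.0907]
orientation: [0.002, 0.996, -0.087, -0.0]
wrist_force: [-0.6, -4.7, -1.3]
finger_gap: 0.02
```

```bash
python3 -c "
from h import *
st();th([.4666,-.1707]);plan2([.4283,-.1593],[.4666,-.1707],6.4,7.0)
grab('wrist','w13');grab('side','s13');crop('s13',290,180,450,340,4.5,'s13a');crop('w13',230,0,430,220,3,'w13a')"
```

```text
{'clock': 19.75, 'joint_pos': [-0.5326, 0.1833, -0.4893, 0.8967, -0.0032, 1.2127], 'qvel': [0.0774, -0.0086, -0.0111, -0.0041, 0.0009, 0.0783], 'tau': [1.9075, -37.1082, 25.2131, 0.835, 1.3242, -0.0839], 'tcp_pos': [0.4279, -0.1604, 0.0907], 'orientation': [0.0017, 0.9962, -0.0871, -0.0], 'wrist_force': [-0.5658, -4.7335, -1.3273], 'ft_torque': [-0.9787, 0.1195, -0.0555], 'finger_gap': 0.02}
theta 0.0863 6.3695 r 0.04 Ft -4.72 Fr -0.67
[[0.03, -0.24, 0], 0, 0.15], [[0.08, -0.47, 0], 0, 0.15], [[0.14, -0.71, 0], 0, 0.15], [[0.22, -0.93, 0], 0, 0.15], [[0.31, -1.15, 0], 0, 0.15], [[0.42, -1.37, 0], 0, 0.15], [[0.53, -1.58, 0], 0, 0.15], [[0.66, -1.78, 0], 0, 0.15], [[0.80, -1.98, 0], 0, 0.15], [[0.95, -2.16, 0], 0, 0.15], end [ 0.4414 -0.1396]
```

View pics/s13a.png

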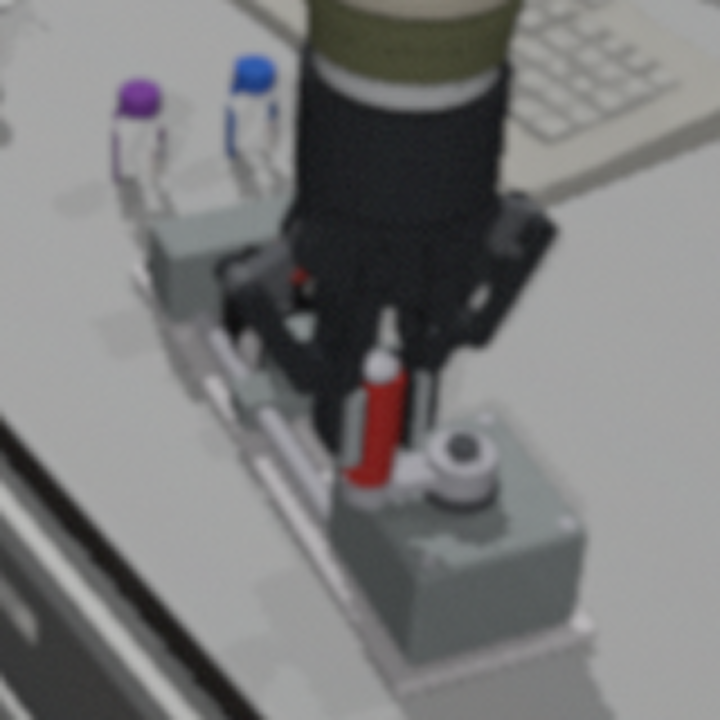

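View pics/w13a.png

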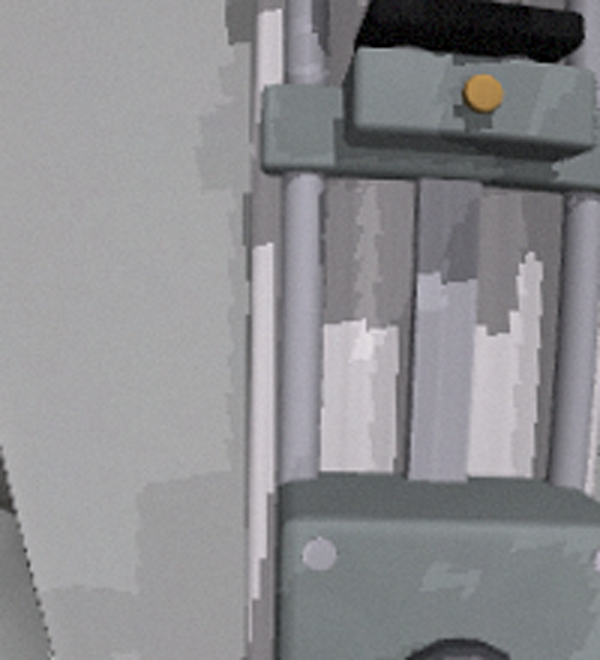

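>>> {"api": "apply_moves", "payload": {"moves": [[[0.03,-0.24,0],0,0.15],[[0.08,-0.47,0],0,0.15],[[0.14,-0.71,0],0,0.15],[[0.22,-0.93,0],0,0.15],[[0.31,-1.15,0],0,0.15],[[0.42,-1.37,0],0,0.15],[[0.48,-1.48,0],0,0.15],[[0.53,-1.58,0],0,0.15],[[0.58,-1.66,0],0,0.15],[[0.62,-1.72,0],0,0.15]]}}

```text
clock: 21.1
tcp_pos: [0.4367, -0.1442, 0.0906]
orientation: [0.001, 0.996, -0.087, -0.0]
wrist_force: [-2.3, -5.3, 0.3]
finger_gap: 0.0201
```

```bash
python3 -c "
from h import *
th([.4666,-.1707]);plan2([.4283,-.1593],[.4666,-.1707],6.4,6.85);
grab('wrist','w14');crop('w14',200,0,440,220,3,'w14a')"
```

```text
theta 0.5519 6.8351 r 0.04 Ft -5.48 Fr -1.84
[[0.02, -0.18, 0], 0, 0.15], [[0.05, -0.36, 0], 0, 0.15], [[0.10, -0.53, 0], 0, 0.15], [[0.14, -0.71, 0], 0, 0.15], [[0.20, -0.88, 0], 0, 0.15], [[0.26, -1.04, 0], 0, 0.15], [[0.34, -1.21, 0], 0, 0.15], [[0.42, -1.37, 0], 0, 0.15], [[0.50, -1.53, 0], 0, 0.15], [[0.59, -1.68, 0], 0, 0.15], end [ 0.4371 -0.1437]
```

View pics/w14a.png

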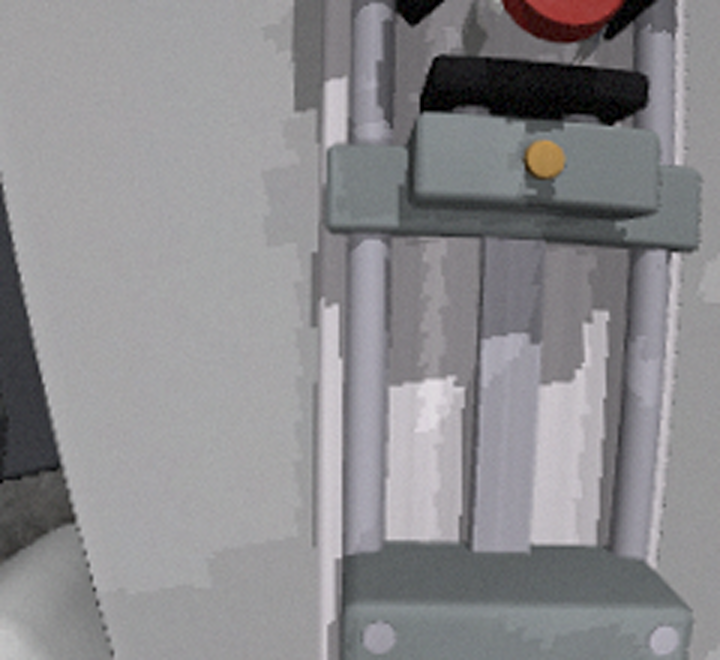

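```bash
python3 -c "
from h import *
plan2([.4374,-.1434],[.4666,-.1707],6.86,7.12)"
```

```text
[[0.05, -0.08, 0], 0, 0.15], [[0.11, -0.17, 0], 0, 0.15], [[0.17, -0.25, 0], 0, 0.15], [[0.24, -0.33, 0], 0, 0.15], [[0.30, -0.41, 0], 0, 0.15], [[0.37, -0.49, 0], 0, 0.15], [[0.44, -0.56, 0], 0, 0.15], [[0.52, -0.64, 0], 0, 0.15], [[0.59, -0.71, 0], 0, 0.15], [[0.67, -0.78, 0], 0, 0.15], end [ 0.4453 -0.1368]
```

>>> {"api": "apply_moves", "payload": {"moves": [[[0.05,-0.08,0],0,0.15],[[0.11,-0.17,0],0,0.15],[[0.17,-0.25,0],0,0.15],[[0.24,-0.33,0],0,0.15],[[0.3,-0.41,0],0,0.15],[[0.37,-0.49,0],0,0.15],[[0.44,-0.56,0],0,0.15],[[0.52,-0.64,0],0,0.15],[[0.59,-0.71,0],0,0.15],[[0.67,-0.78,0],0,0.15]]}}

```text
clock: 22.4
tcp_pos: [0.4442, -0.1375, 0.0906]
orientation: [0.001, 0.996, -0.087, -0.001]
wrist_force: [-3.0, -4.6, 1.5]
finger_gap: 0.0199
```

```bash
python3 -c "
from h import *
th([.4666,-.1707]);plan2([.4453,-.1368],[.4666,-.1707],7.12,7.32);
grab('wrist','w15');crop('w15',200,0,440,220,3,'w15a')"
```

```text
theta 0.805 7.0882 r 0.04 Ft -5.06 Fr -2.17
[[0.06, -0.05, 0], 0, 0.15], [[0.12, -0.10, 0], 0, 0.15], [[0.18, -0.15, 0], 0, 0.15], [[0.25, -0.20, 0], 0, 0.15], [[0.31, -0.25, 0], 0, 0.15], [[0.38, -0.30, 0], 0, 0.15], [[0.44, -0.34, 0], 0, 0.15], [[0.51, -0.39, 0], 0, 0.15], [[0.58, -0.43, 0], 0, 0.15], [[0.65, -0.47, 0], 0, 0.15], end [ 0.4525 -0.1333]
```

View pics/w15a.png

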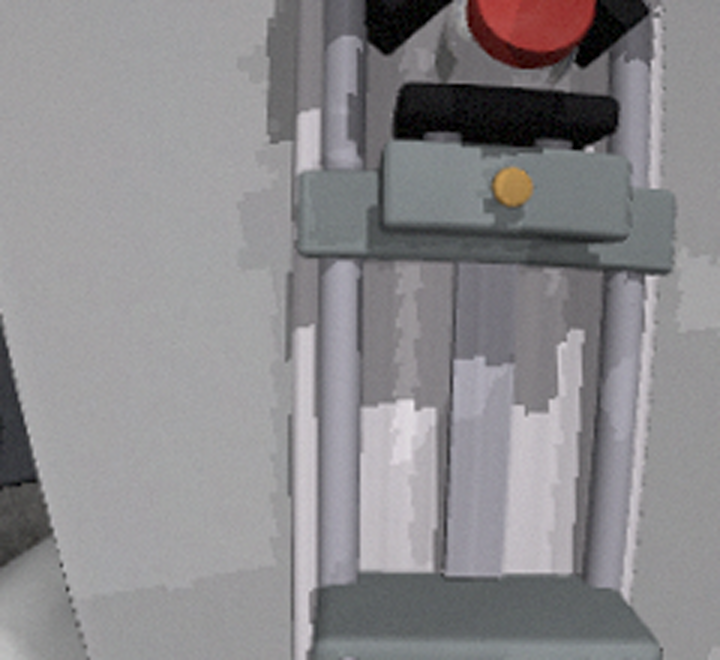

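>>> {"api": "apply_moves", "payload": {"moves": [[[0.06,-0.05,0],0,0.15],[[0.12,-0.1,0],0,0.15],[[0.18,-0.15,0],0,0.15],[[0.25,-0.2,0],0,0.15],[[0.31,-0.25,0],0,0.15],[[0.38,-0.3,0],0,0.15],[[0.44,-0.34,0],0,0.15],[[0.51,-0.39,0],0,0.15],[[0.58,-0.43,0],0,0.15],[[0.65,-0.47,0],0,0.15]]}}

```text
clock: 23.7
tcp_pos: [0.4511, -0.1338, 0.0906]
orientation: [0.001, 0.996, -0.087, -0.001]
wrist_force: [-3.9, -4.1, 2.7]
finger_gap: 0.02
```

```bash
cat >> h.py <<'E'
def meas(fn):
    # red cap: fit ellipse to red blob; pad top region etc. in clamp mm
    im=cv2.imread(f'pics/{fn}.png');h=cv2.cvtColor(im,cv2.COLOR_BGR2HSV)
    m=(((h[...,0]<8)|(h[...,0]>172))&(h[...,1]>130)&(h[...,2]>70)).astype(np.uint8);m[150:]=0
    n,l,s,c=cv2.connectedComponentsWithStats(m);i=1+np.argmax(s[1:,4]);print('cap box',s[i],'c',c[i])
    return m==1
E
python3 -c "
from h import *
th([.4666,-.1707]);plan2([.4525,-.1333],[.4666,-.1707],7.32,7.52);
grab('wrist','w16');meas('w16');crop('w16',190,0,430,160,3.3,'w16a')"
```

```text
theta 1.0009 7.284 r 0.04 Ft -5.18 Fr -2.31
[[0.07, -0.04, 0], 0, 0.15], [[0.14, -0.08, 0], 0, 0.15], [[0.21, -0.12, 0], 0, 0.15], [[0.28, -0.15, 0], 0, 0.15], [[0.35, -0.19, 0], 0, 0.15], [[0.42, -0.22, 0], 0, 0.15], [[0.50, -0.25, 0], 0, 0.15], [[0.57, -0.28, 0], 0, 0.15], [[0.65, -0.31, 0], 0, 0.15], [[0.72, -0.34, 0], 0, 0.15], end [ 0.4602 -0.1312]
cap box [345   0  43  26 850] c [365.84117647  10.08823529]
```

View pics/w16a.png

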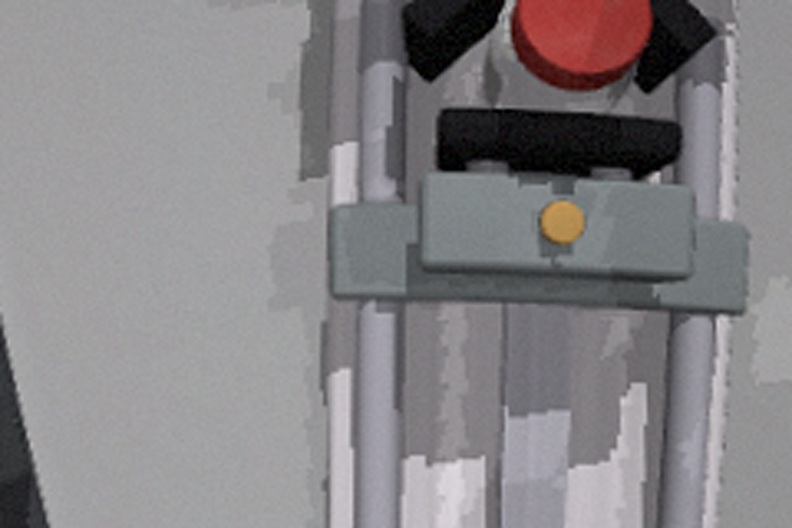

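```bash
python3 -c "
from h import *
q=lambda x,y,z: clamp(atz('w16',190+x/3.3,y/3.3,z))
print('hornL',q(428,80,.048),'hornR',q(647,92,.048),'pad',q(440,112,.05),q(681,122,.05),'knob',q(562,222,.053))
# cap: top-face right/left extremes
print('cap top L/R',q(514,25,.066),q(652,18,.066))
print('cap cent', q(583,14,.066))
print(np.load('pics/w16.npz')['T'].round(3))
"
```

```text
hornL [-22.8  59. ] hornR [16.4 58.3] pad [-20.8  52.6] [22.2 52.6] knob [ 0.3 32.6]
cap top L/R [-9.1 64.8] [13.5 67.5]
cap cent [ 2.1 67.3]
[[ 0.985 -0.164 -0.059  0.467]
 [-0.174 -0.93  -0.325 -0.05 ]
 [-0.001  0.33  -0.944  0.234]
 [ 0.     0.     0.     1.   ]]
```

```bash
cat > m2.py <<'E'
from h import *
def edge(fn):
    # sub-pixel lower edge of red cap: fit circle to lower boundary points (mapped to plane z=.056, clamp mm)
    im=cv2.imread(f'pics/{fn}.png').astype(float)
    red=im[...,2]-(im[...,0]+im[...,1])/2
    pts=[];cols=np.where(red[:60].max(0)>60)[0];
    for u in range(250,450):
        col=red[:70,u]; on=np.where(col>50)[0]
        if len(on)<4: continue
        v=on.max()
        if v>=69: continue
        a,b=col[v],col[v+1]; s=v+(a-50)/(a-b) if a!=b else v
        p=atz(fn,u,s,.052); pts.append(p[:2])
    pts=np.array(pts)
    O=np.array([.4866,-.0715]);b=np.radians(-9.9);X=np.array([np.cos(b),np.sin(b)]);Y=np.array([-np.sin(b),np.cos(b)])
    x=(pts-O)@X*1000;y=(pts-O)@Y*1000
    from scipy.optimize import least_squares
    k=y<np.min(y)+6
    f=least_squares(lambda c:np.hypot(x[k]-c[0],y[k]-c[1])-12,[x[k].mean(),y[k].min()+12],loss='soft_l1',f_scale=.3)
    print(fn,'cap cen',f.x.round(2),'rms',np.sqrt(np.mean(f.fun**2)).round(2),k.sum())
import sys
for f in sys.argv[1:]: edge(f)
E
python3 m2.py w9 w14 w15 w16
```

```text
w9 cap cen [ 3.07 46.17] rms 0.09 13
w14 cap cen [-0.09 38.3 ] rms 0.56 12
w15 cap cen [-0.7 40.2] rms 0.52 12
w16 cap cen [ 0.23 43.44] rms 0.0 2
```

```bash
python3 - <<'E'
s=open('m2.py').read()
s=s.replace("    pts=[];cols","    n,l,S,_=cv2.connectedComponentsWithStats((red[:110]>50).astype(np.uint8));j=1+np.argmax(S[1:,4]);red=red[:110]*(cv2.dilate((l==j).astype(np.uint8),np.ones((3,3))));print(S[j])\n    pts=[];cols")
s=s.replace("red[:70,u]","red[:,u]").replace("v>=69","v>=108").replace("len(on)<4","len(on)<2")
open('m2.py','w').write(s)
E
python3 m2.py w9 w10 w14 w15 w16
```

```text
[ 318   34   42   41 1335]
w9 cap cen [ 2.98 46.11] rms 0.13 36
[ 241    0   43   40 1225]
w10 cap cen [ 0.1  47.99] rms 0.35 28
[375   0  33   9 203]
w14 cap cen [ 5.72 69.34] rms 0.12 31
[356   0  43  22 622]
w15 cap cen [ 2.21 69.39] rms 0.95 35
[345   0  43  27 849]
w16 cap cen [ 1.97 70.87] rms 0.74 35
```

>>> {"api": "apply_moves", "payload": {"moves": [[[0.07,-0.04,0],0,0.15],[[0.14,-0.08,0],0,0.15],[[0.21,-0.12,0],0,0.15],[[0.28,-0.15,0],0,0.15],[[0.35,-0.19,0],0,0.15],[[0.42,-0.22,0],0,0.15],[[0.5,-0.25,0],0,0.15],[[0.57,-0.28,0],0,0.15],[[0.65,-0.31,0],0,0.15],[[0.72,-0.34,0],0,0.15]]}}

```text
clock: 25.0
tcp_pos: [0.4585, -0.1315, 0.0905]
orientation: [0.001, 0.996, -0.087, -0.001]
wrist_force: [-4.1, -4.4, 3.4]
finger_gap: 0.0199
```

```bash
python3 -c "
from h import *
th([.4666,-.1707]);plan2([.4602,-.1312],[.4666,-.1707],7.52,7.62);
grab('wrist','w17');crop('w17',190,0,430,160,3.3,'w17a')
print(env.get_state()['wrist_force'])"; python3 m2.py w17
```

```text
theta 1.1939 7.4771 r 0.04 Ft -4.93 Fr -3.51
[[0.04, -0.01, 0], 0, 0.15], [[0.07, -0.02, 0], 0, 0.15], [[0.11, -0.04, 0], 0, 0.15], [[0.15, -0.05, 0], 0, 0.15], [[0.19, -0.06, 0], 0, 0.15], [[0.23, -0.07, 0], 0, 0.15], [[0.27, -0.08, 0], 0, 0.15], [[0.30, -0.09, 0], 0, 0.15], [[0.34, -0.10, 0], 0, 0.15], [[0.38, -0.11, 0], 0, 0.15], end [ 0.4642 -0.1308]
[-4.28522328 -2.76630491  4.51468359]
[333   0  42  30 977]
w17 cap cen [ 2.24 71.88] rms 0.55 34
```

View pics/w17a.png

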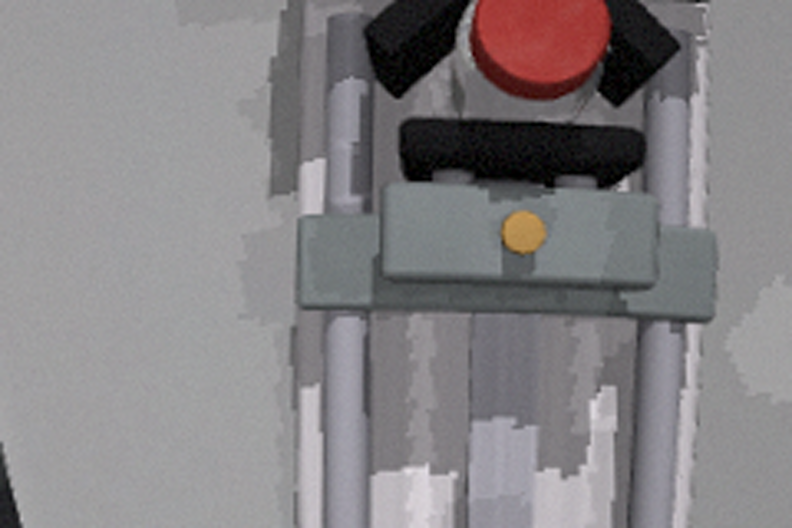

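>>> {"api": "apply_moves", "payload": {"moves": [[[0.04,-0.01,0],0,0.15],[[0.07,-0.02,0],0,0.15],[[0.11,-0.04,0],0,0.15],[[0.15,-0.05,0],0,0.15],[[0.19,-0.06,0],0,0.15],[[0.23,-0.07,0],0,0.15],[[0.27,-0.08,0],0,0.15],[[0.3,-0.09,0],0,0.15],[[0.34,-0.1,0],0,0.15],[[0.38,-0.11,0],0,0.15]]}}

```text
clock: 26.3
tcp_pos: [0.4623, -0.1309, 0.0905]
orientation: [0.001, 0.996, -0.087, -0.001]
wrist_force: [-5.3, -3.6, 4.0]
finger_gap: 0.0198
```

```bash
python3 -c "
from h import *
th([.4666,-.1707]);plan2([.4642,-.1308],[.4666,-.1707],7.62,7.72);
grab('wrist','w18');crop('w18',190,0,430,160,3.3,'w18a')
print(env.get_state()['wrist_force'])"; python3 m2.py w18
```

```text
theta 1.2893 7.5725 r 0.04 Ft -5.64 Fr -2.99
[[0.03, -0.01, 0], 0, 0.15], [[0.07, -0.02, 0], 0, 0.15], [[0.11, -0.03, 0], 0, 0.15], [[0.15, -0.04, 0], 0, 0.15], [[0.19, -0.04, 0], 0, 0.15], [[0.23, -0.05, 0], 0, 0.15], [[0.27, -0.06, 0], 0, 0.15], [[0.31, -0.06, 0], 0, 0.15], [[0.35, -0.07, 0], 0, 0.15], [[0.39, -0.07, 0], 0, 0.15], end [ 0.4682 -0.1307]
[-4.84474471 -3.33855401  4.1418403 ]
[326   0  42  29 994]
w18 cap cen [ 2.17 72.74] rms 0.55 36
```

View pics/w18a.png

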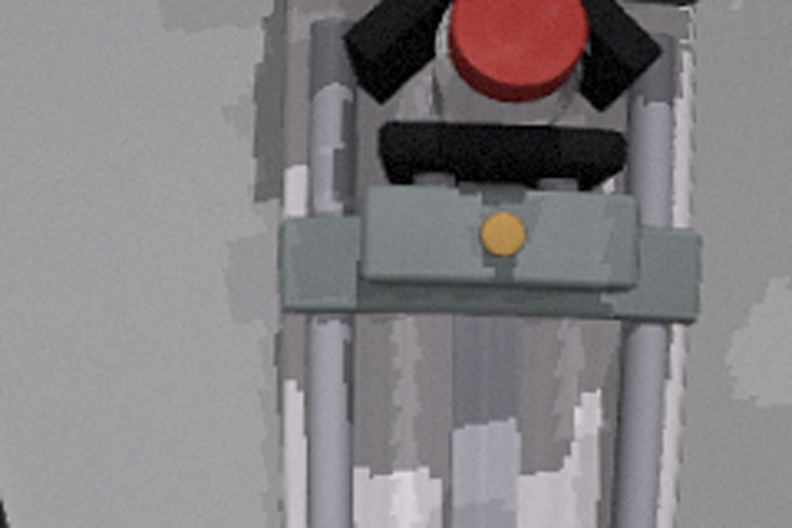

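>>> {"api": "apply_moves", "payload": {"moves": [[[0.03,-0.01,0],0,0.15],[[0.07,-0.02,0],0,0.15],[[0.11,-0.03,0],0,0.15],[[0.15,-0.04,0],0,0.15],[[0.19,-0.04,0],0,0.15],[[0.23,-0.05,0],0,0.15],[[0.27,-0.06,0],0,0.15],[[0.31,-0.06,0],0,0.15],[[0.35,-0.07,0],0,0.15],[[0.39,-0.07,0],0,0.15]]}}

```text
clock: 27.6
tcp_pos: [0.4661, -0.1307, 0.0905]
orientation: [0.0, 0.996, -0.087, -0.001]
wrist_force: [-5.0, -1.6, 5.5]
finger_gap: 0.0201
```

```bash
python3 -c "
from h import *
th([.4666,-.1707]);plan2([.4682,-.1307],[.4666,-.1707],7.72,7.82);
grab('wrist','w19');crop('w19',190,0,430,160,3.3,'w19a')
print(env.get_state()['wrist_force'])"; python3 m2.py w19
```

```text
theta 1.3858 7.669 r 0.04 Ft -5.02 Fr -1.5
[[0.04, -0.00, 0], 0, 0.15], [[0.08, -0.01, 0], 0, 0.15], [[0.11, -0.01, 0], 0, 0.15], [[0.15, -0.01, 0], 0, 0.15], [[0.19, -0.02, 0], 0, 0.15], [[0.23, -0.02, 0], 0, 0.15], [[0.27, -0.02, 0], 0, 0.15], [[0.31, -0.03, 0], 0, 0.15], [[0.35, -0.03, 0], 0, 0.15], [[0.39, -0.03, 0], 0, 0.15], end [ 0.4721 -0.1311]
[-4.82311031 -2.24265583  5.37956463]
[318   0  42  30 973]
w19 cap cen [ 1.49 73.97] rms 0.63 33
```

View pics/w19a.png

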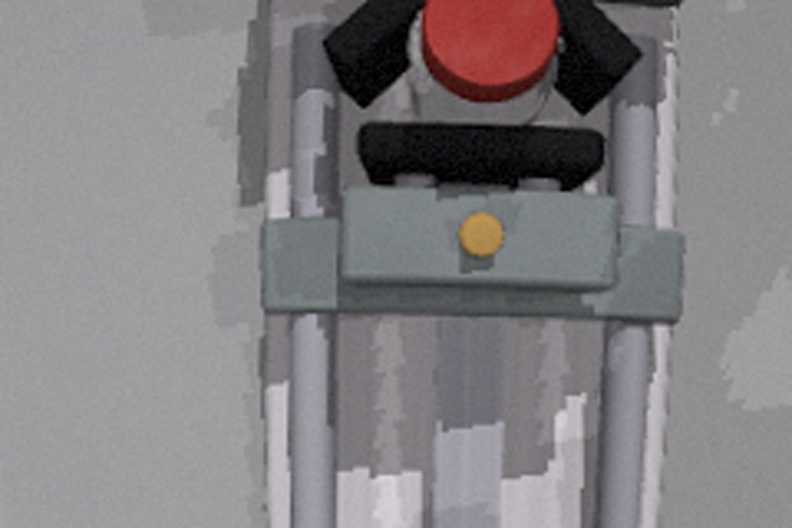

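>>> {"api": "apply_moves", "payload": {"moves": [[[0.04,0,-0.01],0,0.15],[[0.08,-0.01,-0.02],0,0.15],[[0.11,-0.01,-0.03],0,0.15],[[0.15,-0.01,-0.05],0,0.15],[[0.19,-0.02,-0.05],0,0.15],[[0.23,-0.02,-0.05],0,0.15],[[0.27,-0.02,-0.05],0,0.15],[[0.31,-0.03,-0.05],0,0.15],[[0.35,-0.03,-0.05],0,0.15],[[0.39,-0.03,-0.05],0,0.15]]}}

```text
clock: 28.9
tcp_pos: [0.4693, -0.1308, 0.0906]
orientation: [0.0, 0.996, -0.087, -0.002]
wrist_force: [-5.6, -2.4, 2.5]
finger_gap: 0.0202
```

```bash
python3 -c "
from h import *
th([.4666,-.1707]);plan2([.4721,-.1311],[.4666,-.1707],7.82,7.92);
grab('wrist','w20');crop('w20',190,0,430,160,3.3,'w20a')
print(env.get_state()['wrist_force'])"; python3 m2.py w20
```

```text
theta 1.4665 7.7496 r 0.04 Ft -5.41 Fr -2.76
[[0.04, -0.00, 0], 0, 0.15], [[0.08, -0.00, 0], 0, 0.15], [[0.12, -0.00, 0], 0, 0.15], [[0.16, -0.00, 0], 0, 0.15], [[0.20, -0.00, 0], 0, 0.15], [[0.24, -0.00, 0], 0, 0.15], [[0.28, -0.00, 0], 0, 0.15], [[0.32, -0.00, 0], 0, 0.15], [[0.36, 0.00, 0], 0, 0.15], [[0.40, 0.00, 0], 0, 0.15], end [ 0.4761 -0.1318]
[-5.23630116 -1.47782189  2.58366198]
[312   0  42  30 996]
w20 cap cen [ 0.8  73.82] rms 0.53 35
```

View pics/w20a.png

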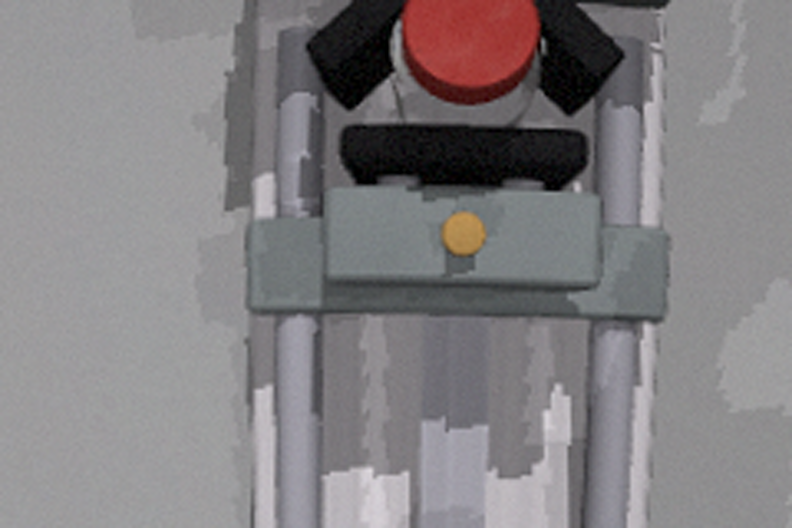

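```bash
cat > m3.py <<'E'
from h import *
import sys
def g(fn):
    im=cv2.imread(f'pics/{fn}.png');h=cv2.cvtColor(im,cv2.COLOR_BGR2HSV)
    k=((h[...,0]>10)&(h[...,0]<25)&(h[...,1]>110)&(h[...,2]>90)).astype(np.uint8);k[200:]=0
    n,l,S,c=cv2.connectedComponentsWithStats(k);j=1+np.argmax(S[1:,4]);ku,kv=c[j]
    gray=cv2.cvtColor(im,cv2.COLOR_BGR2GRAY).astype(float)
    K=clamp2(atz(fn,ku,kv,.052)); fr=[];bk=[]
    for du in list(range(-32,-20))+list(range(20,32)):
        u=int(round(ku+du)); c=gray[:,u]; v0=int(kv)-25  # inside pad?
        vv=np.arange(int(kv)-24,int(kv)-8); m=vv[np.argmin(c[vv])]
        # go up to find 50-level crossing
        v=m
        while v>0 and c[v]<62: v-=1
        if v>0 and m-v<25:
            s=v+(c[v]-62)/(c[v]-c[v+1]); fr.append(clamp2(atz(fn,u,s,.048))[1])
        v=m
        while c[v]<75: v+=1
        s=v-(c[v]-75)/(c[v]-c[v-1]); bk.append(clamp2(atz(fn,u,s,.048))[1])
    fr=np.array(fr);bk=np.array(bk)
    print(fn,S[j][4],'knob',K.round(2),'front-knob',(np.median(fr)-K[1]).round(2),len(fr),'back-knob',(np.median(bk)-K[1]).round(2))
def clamp2(p):
    b=np.radians(-9.9);X=np.array([np.cos(b),np.sin(b)]);Y=np.array([-np.sin(b),np.cos(b)])
    d=np.asarray(p)[:2]-np.array([.4866,-.0715]); return 1000*np.array([d@X,d@Y])
for f in sys.argv[1:]: g(f)
E
python3 m3.py w9 w10 w14 w15 w16 w17 w18 w19 w20
```

```text
w9 127 knob [ -0.69 -14.18] front-knob 23.01 24 back-knob 10.59
w10 129 knob [-0.51 -4.15] front-knob 20.9 24 back-knob 12.04
w14 121 knob [ 0.17 29.37] front-knob 20.89 24 back-knob 10.0
w15 126 knob [ 0.09 31.25] front-knob 20.93 24 back-knob 10.19
w16 130 knob [ 0.09 32.83] front-knob 20.97 24 back-knob 10.29
w17 130 knob [ 0.09 34.37] front-knob 20.96 24 back-knob 9.65
w18 131 knob [ 0.22 35.14] front-knob 20.79 24 back-knob 9.58
w19 130 knob [ 0.24 35.85] front-knob 20.83 24 back-knob 9.45
w20 131 knob [ 0.25 36.56] front-knob 20.34 24 back-knob 9.29
```

>>> {"api": "apply_moves", "payload": {"moves": [[[0.04,0,0],0,0.15],[[0.08,0,0],0,0.15],[[0.12,0,0],0,0.15],[[0.16,0,0],0,0.15],[[0.2,0,0],0,0.15],[[0.24,0,0],0,0.15],[[0.28,0,0],0,0.15],[[0.32,0,0],0,0.15],[[0.36,0,0],0,0.15],[[0.4,0,0],0,0.15]]}}

```text
clock: 30.2
tcp_pos: [0.4729, -0.1312, 0.0905]
orientation: [-0.0, 0.996, -0.087, -0.002]
wrist_force: [-6.6, -1.1, 4.6]
finger_gap: 0.0198
```

```bash
python3 -c "
from h import *
th([.4666,-.1707]);plan2([.4761,-.1318],[.4666,-.1707],7.92,8.02);
grab('wrist','w21');crop('w21',190,0,430,160,3.3,'w21a')
print(env.get_state()['wrist_force'])"; python3 m2.py w21;python3 m3.py w21
```

```text
theta 1.5559 7.8391 r 0.04 Ft -6.32 Fr -2.08
[[0.04, 0.01, 0], 0, 0.15], [[0.08, 0.01, 0], 0, 0.15], [[0.12, 0.01, 0], 0, 0.15], [[0.16, 0.02, 0], 0, 0.15], [[0.20, 0.02, 0], 0, 0.15], [[0.24, 0.03, 0], 0, 0.15], [[0.28, 0.03, 0], 0, 0.15], [[0.31, 0.04, 0], 0, 0.15], [[0.35, 0.04, 0], 0, 0.15], [[0.39, 0.05, 0], 0, 0.15], end [ 0.4799 -0.133 ]
[-6.00241661 -1.67656576  4.49729448]
[ 305    0   42   31 1010]
w21 cap cen [ 0.89 74.12] rms 0.56 33
w21 135 knob [ 0.24 37.2 ] front-knob 19.81 24 back-knob 9.26
```

View pics/w21a.png

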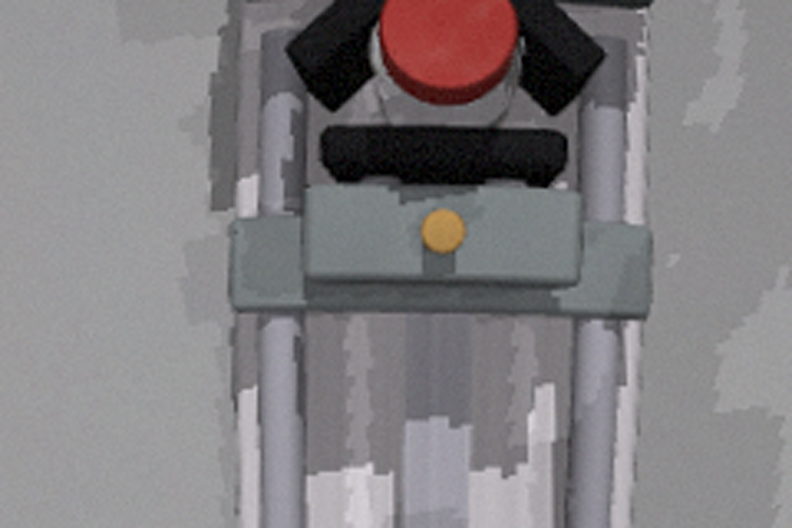

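>>> {"api": "apply_moves", "payload": {"moves": [[[0.04,0.01,0],0,0.15],[[0.08,0.01,0],0,0.15],[[0.12,0.01,0],0,0.15],[[0.15,0.02,0],0,0.15],[[0.18,0.02,0],0,0.15],[[0.21,0.02,0],0,0.15],[[0.24,0.03,0],0,0.15],[[0.27,0.03,0],0,0.15],[[0.3,0.04,0],0,0.15],[[0.32,0.04,0],0,0.15]]}}

```text
clock: 31.5
tcp_pos: [0.4757, -0.1318, 0.0905]
orientation: [-0.0, 0.996, -0.087, -0.003]
wrist_force: [-7.8, -1.0, 5.2]
finger_gap: 0.0198
```

```bash
python3 -c "
from h import *
th([.4666,-.1707])
grab('wrist','w22');crop('w22',190,0,430,160,3.3,'w22a')
print(env.get_state()['wrist_force']);th([.4666,-.1707])"; python3 m2.py w22;python3 m3.py w22
```

```text
theta 1.6277 7.9109 r 0.04 Ft -7.36 Fr -2.72
[-6.95268068 -0.14858888  5.54195313]
theta 1.6285 7.9116 r 0.04 Ft -6.73 Fr -1.73
[300   0  41  30 991]
w22 cap cen [ 0.74 74.31] rms 0.55 33
w22 132 knob [ 0.25 37.8 ] front-knob 19.18 24 back-knob 9.09
```

>>> {"api": "apply_moves", "payload": {"moves": [[[-0.05,0,0],0,0.15],[[-0.1,0,0],0,0.15],[[-0.15,0,-0.05],0,0.15],[[-0.2,0,-0.05],0,0.15],[[-0.22,0,-0.05],0,0.2],[[-0.22,0,-0.05],0,0.28],[[-0.22,0,-0.05],0,0.36],[[-0.22,0,-0.05],0,0.4],[[-0.22,0,-0.05],0,0.4],[[-0.22,0,-0.05],0,0.4]]}}

```text
clock: 32.8
tcp_pos: [0.4767, -0.1323, 0.0914]
orientation: [0.0, 0.996, -0.087, 0.0]
wrist_force: [0.1, -0.0, 0.9]
finger_gap: 0.0341
```

```bash
python3 -c "
from h import *
st()
grab('wrist','w23');crop('w23',170,0,470,400,2,'w23a')"; python3 m2.py w23;python3 m3.py w23
```

```text
{'clock': 32.8, 'joint_pos': [-0.4333, 0.2498, -0.3999, 0.9204, 0.0002, 1.3109], 'qvel': [-0.0005, 0.0011, -0.0021, -0.0013, -0.0028, 0.0012], 'tau': [0.0036, -40.8445, 26.2942, -0.0192, 0.0022, -0.0], 'tcp_pos': [0.4767, -0.1323, 0.0914], 'orientation': [0.0, 0.9962, -0.0866, 0.0003], 'wrist_force': [0.0566, -0.0147, 0.9055], 'ft_torque': [-0.0424, 0.0172, 0.0154], 'finger_gap': 0.0341}
[298   0  41  29 972]
w23 cap cen [ 0.54 74.39] rms 0.39 36
w23 132 knob [ 0.23 37.84] front-knob 19.14 24 back-knob 8.97
```

View pics/w23a.png

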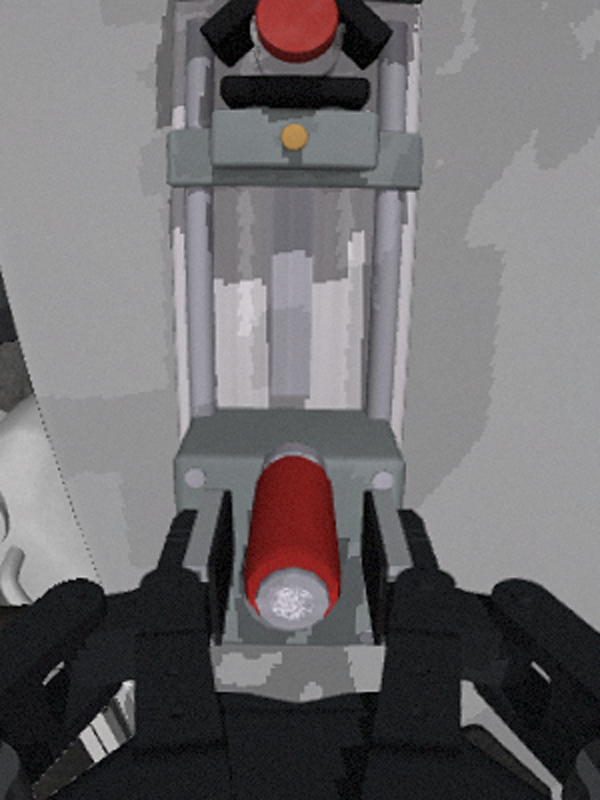

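>>> {"api": "apply_moves", "payload": {"moves": [[[0,0,-1],0,0.4],[[0,0,-2.5],0,0.4],[[0,0,-4.5],0,0.4],[[0,0,-7],0,0.4],[[0,0,-10],0,0.4],[[0,0,-13],0,0.4],[[0,0,-15],0,0.4],[[0,0,-16],0,0.4],[[0,0,-16],0,0.4],[[0,0,-16],0,0.4]]}}

```text
clock: 34.1
tcp_pos: [0.4759, -0.1321, 0.2505]
orientation: [-0.0, 0.996, -0.087, -0.001]
wrist_force: [0.4, 0.4, -0.1]
finger_gap: 0.0343
```

```bash
python3 -c "
from h import *
grab('side','s24');grab('wrist','w24');st();crop('s24',250,160,450,340,4,'s24a')"; python3 m3.py w24
```

```text
{'clock': 34.2, 'joint_pos': [-0.4334, 0.1519, -0.1157, 1.3049, 0.0001, 1.3109], 'qvel': [0.0014, 0.0012, 0.0021, 0.0025, -0.0004, -0.0008], 'tau': [0.0089, -39.0407, 30.0211, 0.0118, 0.0002, 0.0], 'tcp_pos': [0.4759, -0.132, 0.2503], 'orientation': [-0.0004, 0.9962, -0.0866, -0.0008], 'wrist_force': [0.0263, 0.459, 0.0805], 'ft_torque': [0.0404, 0.0335, -0.0224], 'finger_gap': 0.0343}
w24 34 knob [ 0.34 37.35] front-knob 29.98 24 back-knob 25.64
```

View pics/s24a.png

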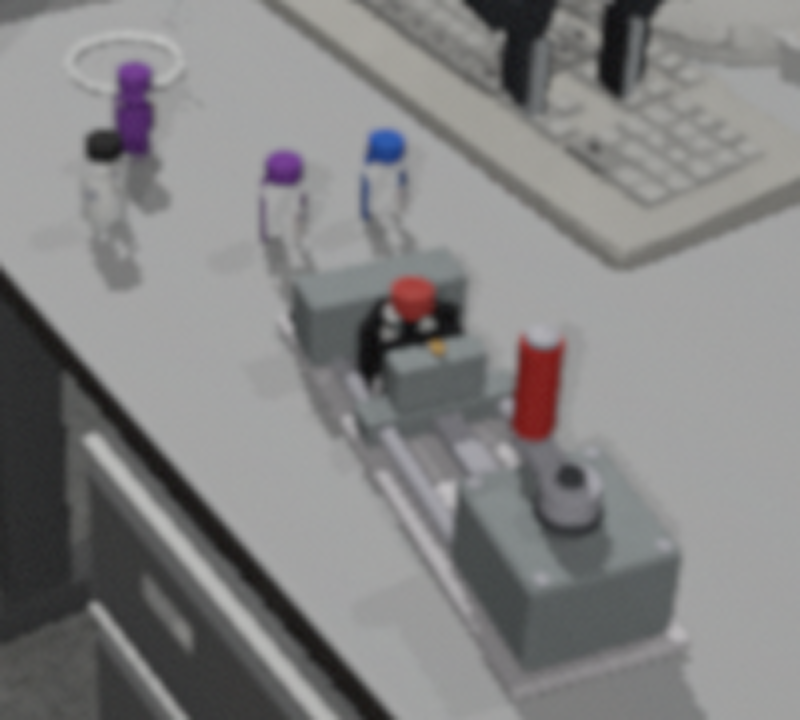

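View pics/w24.png

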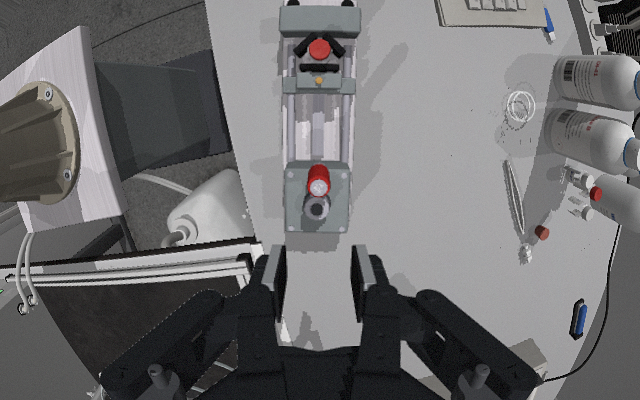

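```bash
python3 -c "
from h import *
print(env.hand_in())"
```

```text
the job is handed in; nothing more can be done
None
```

The red-capped vial stands upright in the V jaw, pressed with about 10 N. I stood it on the load spot and let go. Then I held the sleeve in one unbroken grip and wound the crank clockwise from about 0.25 to 7.91 rad. I eased the load off the hand, let go, lifted clear and handed in at 34 s.

**Clamp force:** two separate estimates agree, and no step came near 20 N.
- After release the pad spring was compressed about 1.75 mm, measured in the wrist picture, which is about 10.5 N.
- The tangential force at the sleeve while winding rose from about 5.0 to about 7.1 N, which is about 10 N.

**Final pictures:**
- The vial is upright and centred in the V jaw.
- The jaw did not move when I let go of the sleeve.
- The robot touches nothing (wrist force about 0).
- The black-capped vial, the beaker and the blue and purple look-alikes are where they were.

**Checks that disagreed:**
- My first guess at where the pad would meet the seated vial was 7.35 rad; it met it at about 7.68.
- The measured vial position along the clamp read about 4 mm past the seat point. I put this down to the height I assumed for the cap edge, so I used that reading only to track movement.
- The spring measurement does not work from the last high viewpoint, so the final force rests on the picture taken just after release.

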